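# Close the bench gauge on an axle sleeve

## Robot

A 6-joint arm with a two-finger parallel gripper is mounted at the origin on the work surface. World frame = base frame: x ahead of the robot, y to its left, z up, the work surface at z = 0. Lengths are in m, angles in rad, forces in N, time in s.
With the tool pointing down it reaches from about 0.4 to 0.825 m from the base axis. Payload 7 kg.
Tool frame: the origin (TCP) lies at the very end of the fingers, on their centre line; the grasp point (between the pads) lies 19 mm behind it; y points along the fingers, z is the direction in which the jaws open and shut, and the axes are right-handed (so a half turn about y gives the same grasp; the last joint's range is limited). The gripper opens to 88 mm and grips with 3 to 60 N. Pads are 19 mm wide; open, the fingers measure 130 mm over their backs; the gripper's body (78 mm by 193 mm) begins 47 mm behind the grasp point.
Start: joints at [1.6, 0.359, 0.012, 0, -1.224, -0.288], TCP at [0.173, 0.652, 0.227] pointing down, gripper open.
Joint ranges: [-3.07, 3.07], [-1.43, 2.12], [-1.02, 1.25], [-3.03, 1.67], [-3.05, -0], [-3.03, 3.03]. Speed limits (rad/s): [2.39, 2.39, 3.01, 3.14, 3.14, 3.14].

## Interface

Orientations are given as [roll, pitch, yaw] about the fixed x, y, z axes, in that order (R = Rz(yaw) Ry(pitch) Rx(roll)).
In Python, from station import get_state, grab_frame, job_done, regions_of gives the robot as it stands.
- The arm moves only by the tool drive_tool, never from a script. Its argument "rows" is a list of rows, each a list of 3 entries, a list of its own where there are three numbers: the shift along the world's x, y, z as a fraction of full scale, then the turn about the world's z as a fraction of full scale, then the opening, from 0 (shut) to 1 (fully open). A call has 1 to 12 rows; each row is the pose to reach, as a shift and turn from the pose commanded when the call began; what a row does not reach only later rows make up. Full scale, the value 1, is 30 cm for a shift and 90 degrees for a turn. A row lasts 1/10 s, in which the tool goes at most 50 mm and 8.59 degrees, less where a joint would pass 70% of its speed; a pose out of reach is approached as far as the arm can. A call with a number of a shift or a turn outside -1 to 1 is refused whole. A call with a gripper value outside its range is refused whole. The fingers move at their own pace and stop on an object; "newtons" is the grip in N (left out, the last holds). Time passes only in rows, so rows that repeat a pose let the fingers close. It gives the time, the measured TCP pose, the force and the opening at its end, in the units of the state.
- get_state(): the state, without advancing time (a new reading comes with each control period).
- grab_frame(name): name is "scene" or "side" or "wrist"; returns a dict with "img" (400x640x3 uint8, blue, green, red), "fx", "fy", "cx", "cy" (pixels), "T" (4x4, takes a point from camera to world coordinates); the wrist camera has in their place "hand_eye" (4x4, takes a point from camera to tool coordinates, whose origin is the TCP and whose axes are the tool frame's). Camera axes: x right, y down, z forward; pixel columns grow to the right and rows downward; lengths in m; the calibration is good to about 2 mm. A picture is of the moment at which its call begins: read the wrist's pose just before it. There is no depth.
- job_done(): hands the job in, once; it reports no verdict.
Trained networks look in a picture, given as the dict that the camera call returned (one of the last four; its "shot" number tells which), for a name from the list of things; names that differ only in an ending like _2 or _b are one class to them, and where a whole thing is asked for, a point or a joint stands for the part that bears it (a point fixed in the world has none). Each returns a list of dicts, best first, with "confidence" (0 to 1); they miss things now and then, are a little off and sometimes report something else, mostly with a low value. They report only what shows in the picture. A call takes as long as a camera call. They do not tell look-alikes from the thing itself.
- regions_of(picture, thing): "pixels" (400x640 bool, what is visible of it) and "box" ([left, top, right, bottom] in pixels, round what is visible of it).
The state is a dict: "t": time; "q": joint angles; "qd": joint speeds; "joint_efforts": joint torques, N m; "eef_pos": TCP position; "ee_rot": TCP orientation; "force": force on the tool from outside, world axes, zero at the start; "moment": the same for the moment, N m; "width": finger opening in m.
Only numpy, scipy, OpenCV 4.12 (cv2) and the standard library are available. Lean on these libraries where they do the work, as an engineer would, in place of code of your own. Each camera call takes 0.05 s, during which the arm holds its last target. There are 200 camera calls.

## Task

Check the steel axle sleeve on the blue bench gauge: take the sleeve off its wooden rest, lay it in the gauge's V cradle and let go of it, then slide the orange grip along its track until the jaw has pushed the sleeve up against the sprung anvil and you feel it press back, about 12 N on the sleeve and never over 25. Leave the jaw shut on the sleeve with your hand off it, and do not disturb the hex key holder, ratchet, pump or reflector.

Things in the scene. Friction and masses are not known exactly. Their poses are not given: they have to be found in the camera images.
- gauge: Fixed blue bench length gauge, base plate 100 (x) x 420 (y) x 15 mm. Origin: centre of its underside, on the bench; x away from the robot (yaw within 0.25 rad), y along the measuring axis from jaw to anvil, z up. Measuring axis: x = 0, z = 60 mm. From -y to +y: guarded sliding jaw with orange grip, V cradle, sprung anvil.
- guard_edge (a point): Middle of the yellow near lower edge of the clear guard above the jaw's track: 200 mm over the bench, gauge x -6, y -120 mm. The guard (10 mm thick) goes 74 mm on in +x and 82 mm each way in y, on two posts at gauge x 60, y -195 and -45 mm. It stops a vertical gripper: reach under it from the robot's side, tool tilted 30 to 50 deg (fingers down and to +x), closing along y.
- anvil_zone (a point): A mark on the measuring axis at gauge y 147 mm. The anvil (red block 44 x 30 mm, top 85 mm over the bench; round 24 mm steel plunger facing the jaw) is clamped elsewhere each time: its plunger face is within 9 mm of this point along y, NOT reported, so closing must be felt. The plunger yields 12 mm to +y: 2 N to start, then 2 N per mm, hard at 26 N.
- cradle (a point): Where the sleeve's centre goes: gauge x 0, y 60, z 60 mm, sleeve along gauge y. Two dark 90 deg V blocks, 46 mm wide, reach up to the axis height at gauge y 17 to 34 and 89 to 125 mm; between them the base plate is 45 mm below the axis, room for fingers. Within 6 mm along y of here the sleeve clears jaw and anvil. Pushed, it slides along the V (1 to 4 N of friction).
- jaw: Sliding jaw. Origin: grip point of the orange upright paddle, 22 (x) x 14 (y) mm, top 18 mm above it, foot 32 mm below, on an aluminium carriage 50 x 50 mm; 102 mm over the bench at gauge x 0. Axes as the gauge's. Slides along gauge y only, origin from y -160 to -65 mm, starting within 18 mm of -160; about 4 N of friction, stays where left. A 14 mm rod on the measuring axis carries its face.
- jaw_face (a point): Centre of the jaw's round pressing face (30 mm) on the measuring axis, 115 mm from jaw along gauge +y and 42 mm lower; it faces +y and meets the sleeve's end.
- axle: Loose steel axle sleeve: thick-walled tube closed at its ends, 28 mm diameter, 130 mm long, blue band round its middle, 0.21 to 0.37 kg. Origin: its centre; x along its length (either end may go first). Starts level in a wooden rest, axis 55 mm over the bench; the rest's base is 130 x 70 x 12 mm, its V supports 14 mm thick, 47 mm either side of the middle. Grip across the blue band from above.
- hexholder: Bystander: green plastic hex key holder 95 x 36 x 45 mm with keys up to 119 mm high; origin under its centre.
- ratchet: Bystander: chrome ratchet handle lying flat, 185 x 36 x 28 mm, along its x; origin on the bench near its middle.
- pump: Bystander: small aluminium pump lying flat, 181 mm along its x, 56 x 30 mm over its handle; origin on the bench near its middle.
- reflector: Bystander: white plastic reflector 95 x 50 x 13 mm lying flat; origin under its centre.
Not all that is in view belongs to the job. Leave any purple look-alike of the axle alone.

How it is judged:
By the outcome, as a careful person would: the job done as asked, in the order asked, and still so for the second after the job is handed in, with the robot touching nothing.
It also fails if it takes over 72 s, if anything falls off the work surface, if the arm or the gripper's body presses on something with over 40 N, if the wrist force passes 120 N, or if a joint passes its speed limit or range.

## Working session

There is one attempt and no reset: what is moved stays moved. The work goes in short steps, Python scripts to look and compute and a tool call to move; the robot and the scene stay as the last step left them, time stands still between calls to the robot, and variables do not carry over. Pictures are saved under pics/ and viewed, about 8 in all and at most 12, crops included, and the job is handed in when it is done.

Besides the shell and the picture viewer there is one more tool, called after ">>>" in YAML: its name, and indented under it one key for each argument. drive_tool: Moves the arm, as the interface text tells. Its arguments: {"type":"object","properties":{"rows":{"type":"array"},"newtons":{"type":"number"}},"required":["rows"]}

```bash
ls; mkdir -p pics; cat > h.py <<'E'
import numpy as np, cv2
from station import *
def ray(f,u,v):
    d=np.array([(u-f["cx"])/f["fx"],(v-f["cy"])/f["fy"],1.]); T=np.array(f["T"]); return T[:3,3],T[:3,:3]@d
def at_z(f,u,v,z):
    o,d=ray(f,u,v); return o+d*(z-o[2])/d[2]
def proj(f,p):
    T=np.linalg.inv(np.array(f["T"])); c=T[:3,:3]@np.asarray(p)+T[:3,3]; return np.array([f["fx"]*c[0]/c[2]+f["cx"],f["fy"]*c[1]/c[2]+f["cy"]])
E
python3 - <<'E'
from h import *
print(get_state())
ims=[]
for n in("scene","side"):
    f=grab_frame(n); ims.append(f["img"]); print(n,f["fx"],f["cx"],f["cy"],np.round(f["T"],3).tolist())
    cv2.imwrite(f"pics/{n}0.png",f["img"])
    for t in["gauge","axle","jaw","hexholder","ratchet","pump","reflector"]:
        for r in regions_of(f,t)[:3]: 
            m=r["pixels"]; v,u=np.nonzero(m); print(t,round(r["confidence"],2),r["box"],u.mean().round(),v.mean().round(),m.sum())
E
```

```text
pics
{'t': 0.0, 'q': array([ 1.60008625e+00,  3.59407877e-01,  1.10897193e-02, -3.60669442e-04,
       -1.22412929e+00, -2.88105575e-01]), 'qd': array([-0.00139976, -0.00040426,  0.00093439,  0.00100632,  0.00189578,
       -0.00114877]), 'joint_efforts': array([-2.26601669e-04, -5.82713056e+01,  2.93053490e+01,  6.99742064e+00,
        6.96349656e-03, -1.38752503e-04]), 'eef_pos': array([0.17265025, 0.65204275, 0.22562066]), 'ee_rot': array([-1.56911691e+00,  1.44112279e-04,  2.88265430e+00]), 'force': array([-0.29516963,  0.00402834,  0.12672368]), 'moment': array([-0.01973055,  0.00584802,  0.03582565]), 'width': 0.08736077362142144}
scene 387.19686716786254 311.72815182755954 199.0582279609994 [[-0.109, 0.836, -0.537, 1.17], [0.994, 0.085, -0.069, 0.062], [-0.012, -0.541, -0.841, 1.139], [0.0, 0.0, 0.0, 1.0]]
gauge 0.96 [251.5, 203.1, 388.6, 260.4] 307.0 233.0 4840
axle 0.89 [424.6, 206.3, 454.0, 237.7] 437.0 223.0 359
axle 0.89 [427.6, 170.8, 450.8, 205.4] 440.0 186.0 343
jaw 0.65 [268.8, 230.5, 316.0, 245.1] 284.0 233.0 374
hexholder 0.7 [182.1, 220.5, 198.2, 252.9] 190.0 236.0
[... 231 characters left out ...]
 4833
reflector 0.9 [301.7, 180.0, 327.4, 197.2] 315.0 188.0 325
side 459.42752939401845 315.68260258711564 200.35302350197443 [[0.776, -0.388, 0.497, -0.114], [-0.63, -0.449, 0.634, -0.833], [-0.022, -0.805, -0.593, 0.925], [0.0, 0.0, 0.0, 1.0]]
gauge 0.93 [270.2, 170.0, 396.8, 268.2] 346.0 220.0 5054
axle 0.77 [182.0, 185.2, 206.3, 215.3] 195.0 200.0 285
axle 0.74 [222.4, 172.8, 261.5, 181.1] 243.0 175.0 302
jaw 0.67 [330.9, 212.9, 371.9, 252.4] 356.0 234.0 721
hexholder 0.96 [432.5, 274.1, 458.9, 316.0] 446.0 293.0 704
ratchet 0.72 [342.3, 314.3, 398.4, 385.3] 373.0 352.0 924
pump 0.84 [258.5, 150.2, 299.0, 174.7] 280.0 161.0 271
reflector 0.57 [267.7, 251.4, 301.3, 278.1] 283.0 264.0 452
```

```bash
python3 - <<'E'
import cv2,numpy as np
a=cv2.imread("pics/scene0.png")[150:280,170:480]; b=cv2.imread("pics/side0.png")[140:330,170:480]
a=cv2.resize(a,None,fx=2.58,fy=2.58,interpolation=3)[:300];b=cv2.resize(b,None,fx=2.2,fy=2.2)[:, :800]
a=cv2.resize(cv2.imread("pics/scene0.png")[160:270,170:480],(680,241),interpolation=3)
b=cv2.resize(cv2.imread("pics/side0.png")[140:300,170:480],(680,351),interpolation=3)
cv2.imwrite("pics/v1.png",np.vstack([a,b]))
E
```

```text
(no output)
```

View pics/v1.png

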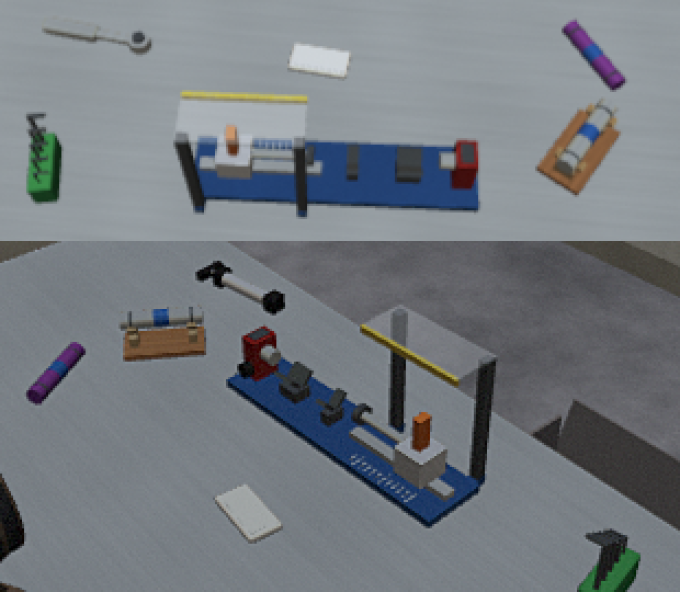

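```bash
cat > loc.py <<'E'
from h import *
from scipy.optimize import minimize
F={n:grab_frame(n) for n in("scene","side")}
def hsv(f,lo,hi,box):
    m=cv2.inRange(cv2.cvtColor(f["img"],cv2.COLOR_BGR2HSV),lo,hi); k=np.zeros_like(m); l,t,r,b=[int(q) for q in box]; k[t:b,l:r]=1; return m*k
S=8
def fill(pts):
    im=np.zeros((400*2,640*2),np.uint8); cv2.fillConvexPoly(im,cv2.convexHull((np.array(pts)*2).round().astype(np.int32)),1); return im.astype(bool)
H={}
for n,box in(("scene",(245,195,395,265)),("side",(262,165,402,275))):
    m=hsv(F[n],(105,120,30),(125,255,255),box); nn,l,st,_=cv2.connectedComponentsWithStats(m,connectivity=8)
    v,u=np.nonzero(np.isin(l,[i for i in range(1,nn) if st[i,4]>40])); H[n]=fill(np.c_[u,v]+0.25)
def G(p,q):
    c,s=np.cos(p[2]),np.sin(p[2]); return np.array([p[0]+c*q[0]-s*q[1],p[1]+s*q[0]+c*q[1],q[2]])
def cost(p):
    e=0
    for n in H:
        P=fill([proj(F[n],G(p,(x,y,z))) for x in(-.05,.05) for y in(-.21,.21) for z in(0,.015)]); e+=1-(P&H[n]).sum()/(P|H[n]).sum()
    return e
if __name__=="__main__":
    f=F["scene"]; p0=at_z(f,315,233,.015); p0[2]=0
    best=min((minimize(cost,[p0[0],p0[1],w],method="Nelder-Mead",options=dict(initial_simplex=[[p0[0],p0[1],w],[p0[0]+.03,p0[1],w],[p0[0],p0[1]+.03,w],[p0[0],p0[1],w+.08]])) for w in(-.1,0,.1)),key=lambda r:r.fun)
    p=best.x; print("gauge",p.round(4),best.fun)
    for n,box in(("scene",(245,195,320,215)),("side",(320,165,400,220))):
        m=hsv(F[n],(22,120,100),(35,255,255),box); v,u=np.nonzero(m); r=cv2.minAreaRect(np.c_[u,v].astype(np.float32)); print(n,"yellow",np.mean([u,v],1),"pred",proj(F[n],G(p,(-.006,-.12,.2))),proj(F[n],G(p,(-.006,-.202,.2))),proj(F[n],G(p,(-.006,-.038,.2))),u.min(),u.max())
        b={"scene":(245,215,330,245),"side":(340,200,380,260)}[n]
        m=hsv(F[n],(3,140,80),(18,255,255),b); v,u=np.nonzero(m); print("orange",u.mean(),v.mean(),u.min(),u.max(),v.min(),v.max(),"pred -160",proj(F[n],G(p,(0,-.16,.102))),"-140",proj(F[n],G(p,(0,-.14,.102))))
    bl={}
    for n,box in(("scene",(424,204,455,240)),("side",(220,170,263,184))):
        m=hsv(F[n],(100,100,60),(125,255,255),box); v,u=np.nonzero(m); bl[n]=(u.mean(),v.mean()); print(n,"band",bl[n],len(u))
        print(at_z(F[n],*bl[n],.06))
        for r in regions_of(F[n],"axle"):
            l,t,rr,bb=r["box"]
            if l<bl[n][0]<rr and t<bl[n][1]<bb:
                v,u=np.nonzero(r["pixels"]); c=np.c_[u,v]-[u.mean(),v.mean()]; d=np.linalg.svd(c,full_matrices=False)[2][0]
                a=at_z(F[n],*(bl[n]-15*d),.055)-at_z(F[n],*(bl[n]+15*d),.055); print("axis yaw",np.arctan2(a[1],a[0]),"len",np.ptp(c@d))
    (o1,d1),(o2,d2)=ray(F["scene"],*bl["scene"]),ray(F["side"],*bl["side"])
    s=np.linalg.lstsq(np.c_[d1,-d2],o2-o1,rcond=None)[0]; print("tri",o1+s[0]*d1,o2+s[1]*d2)
    print("cradle",G(p,(0,.06,.06)),"jaw",G(p,(0,-.16,.102)))
    for n,u,v in(("scene",190,240),("scene",315,188),("scene",213,175),("scene",440,186),("side",280,165),("side",446,300),("side",195,200)): print(n,u,v,at_z(F[n],u,v,.01).round(3))
E
python3 loc.py
```

```text
gauge [0.5954 0.0225 0.0706] 0.2183716031725853
scene yellow [282.26582278 203.62025316] pred [281.98480633 204.81641142] [253.47233363 204.06576081] [310.62668107 205.57046881] 253 309
orange 275.7142857142857 227.35714285714286 274 277 226 229 pred -160 [271.27025471 223.02780536] -140 [277.76653933 223.20836003]
side yellow [356.25352113 190.56338028] pred [354.75672161 192.054364  ] [377.78612057 204.91709118] [333.46446339 180.16189084] 335 378
orange 362.5625 224.953125 359 365 218 234 pred -160 [365.72421095 225.57520365] -140 [360.43182234 222.36729508]
scene band (np.float64(438.4), np.float64(219.82)) 50
[0.51777425 0.38412988 0.06      ]
side band (np.float64(243.02083333333334), np.float64(173.97916666666666)) 48
[0.51704633 0.37645681 0.06      ]
axis yaw 2.5847418081410263 len 36.29635646686635
tri [0.51710896 0.38445896 0.05889897] [0.51962789 0.38140165 0.05646315]
cradle [0.59114846 0.08239796 0.06      ] jaw [ 0.60667366 -0.13705355  0.102     ]
scene 190 240 [ 0.646 -0.408  0.01 ]
scene 315 188 [ 0.401 -0.024  0.01 ]
scene 213 175 [ 0.381 -0.398  0.01 ]
scene 440 186 [0.348 0.414 0.01 ]
side 280 165 [0.692 0.408 0.01 ]
side 446 300 [ 0.634 -0.41   0.01 ]
side 195 200 [0.343 0.415 0.01 ]
```

>>> drive_tool:
  rows:
    - [[0, 0, 0], [0, 0.05, 0], 1]

```text
validation failed for argument at $.ro...
```

>>> drive_tool:
  rows:
    - [[0.17, -0.11, 0], -0.05, 1]
    - [[0.34, -0.22, 0], -0.1, 1]
    - [[0.5, -0.34, 0.05], -0.15, 1]
    - [[0.67, -0.5, 0.08], -0.19, 1]
    - [[0.83, -0.68, 0.08], -0.19, 1]
    - [[1, -0.87, 0.08], -0.19, 1]
    - [[1, -0.89, 0.08], -0.19, 1]
    - [[1, -0.89, 0.08], -0.19, 1]
    - [[1, -0.89, 0.08], -0.19, 1]
    - [[1, -0.89, 0.08], -0.19, 1]

```text
t: 2.0
eef_pos: [0.4738, 0.3842, 0.2508]
ee_rot: [-1.571, 0.0, 2.581]
force: [0.2, 0.1, -0.5]
width: 0.0877
```

```bash
cat >> h.py <<'E'
from scipy.spatial.transform import Rotation as Ro
def wrist():
    s=get_state(); f=grab_frame("wrist"); T=np.eye(4); T[:3,:3]=Ro.from_euler("xyz",s["ee_rot"]).as_matrix(); T[:3,3]=s["eef_pos"]; f["T"]=T@np.array(f["hand_eye"]); return s,f
def show(): 
    s=get_state(); print({k:np.round(s[k],4).tolist() for k in("t","q","eef_pos","ee_rot","force","width")})
E
python3 - <<'E'
from h import *
s,f=wrist(); show(); cv2.imwrite("pics/w1.png",f["img"])
b=cv2.inRange(cv2.cvtColor(f["img"],cv2.COLOR_BGR2HSV),(100,100,60),(125,255,255)); n,l,st,c=cv2.connectedComponentsWithStats(b)
for i in range(1,n):
    if st[i,4]>100: print("blue",c[i],st[i],at_z(f,*c[i],.06))
for r in regions_of(f,"axle"):
    m=r["pixels"];v,u=np.nonzero(m); c0=np.array([u.mean(),v.mean()]); d=np.linalg.svd(np.c_[u,v]-c0,full_matrices=False)[2][0]
    a=at_z(f,*(c0+30*d),.06)-at_z(f,*(c0-30*d),.06); print(r["confidence"],r["box"],c0,at_z(f,*c0,.06),"yaw",np.arctan2(a[1],a[0]))
E
```

```text
{'t': 2.05, 'q': [1.0031, 0.2383, -0.102, -0.0002, -1.2303, 0.009], 'eef_pos': [0.473, 0.3852, 0.2506], 'ee_rot': [-1.571, -0.0002, 2.5828], 'force': [0.1198, 0.721, 0.1047], 'width': 0.0876}
blue [418.25514772  13.53446732] [ 388    0   71   37 1117] [0.54877269 0.22520619 0.06      ]
blue [291.01412873 132.30455259] [278 121  27  24 637] [0.52051778 0.383126   0.06      ]
blue [349.28947368 259.33157895] [337 247  24  25 380] [0.36549449 0.40524577 0.06      ]
0.8 [297.0, 229.4, 398.9, 285.2] [346.85805627 257.22506394] [0.36926254 0.4062455  0.06      ] yaw -2.5706589037859993
0.64 [275.1, 58.9, 308.0, 193.0] [291.04831991 126.78505971] [0.52510583 0.38008319 0.06      ] yaw 2.575148241594816
```

View pics/w1.png

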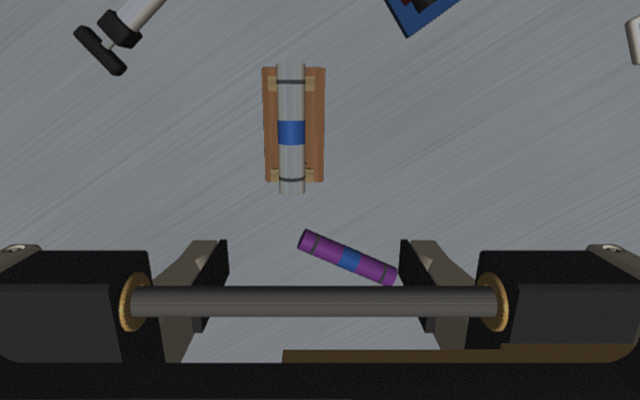

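>>> drive_tool:
  rows:
    - [[0.15, 0, 0], 0, 1]
    - [[0.15, 0, -0.16], 0, 1]
    - [[0.15, 0, -0.32], 0, 1]
    - [[0.15, 0, -0.48], 0, 1]
    - [[0.15, 0, -0.62], 0, 1]
    - [[0.15, 0, -0.715], 0, 1]
    - [[0.15, 0, -0.715], 0, 1]
    - [[0.15, 0, -0.715], 0, 1]
    - [[0.15, 0, -0.715], 0, 0.25]
    - [[0.15, 0, -0.715], 0, 0.25]
    - [[0.15, 0, -0.715], 0, 0.25]
    - [[0.15, 0, -0.715], 0, 0.25]
  newtons: 30

```text
t: 3.3
eef_pos: [0.5181, 0.3858, 0.0372]
ee_rot: [-1.573, 0.0, 2.584]
force: [-0.7, -0.1, -0.2]
width: 0.0609
```

>>> drive_tool:
  rows:
    - [[0, 0, 0], 0, 0.2]
    - [[0, 0, 0], 0, 0.2]
    - [[0, 0, 0], 0, 0.2]
    - [[0, 0, 0], 0, 0.2]

```text
t: 3.7
eef_pos: [0.5175, 0.3851, 0.0359]
ee_rot: [-1.57, -0.0, 2.584]
force: [-6.1, -8.7, 3.7]
width: 0.0292
```

>>> drive_tool:
  rows:
    - [[0, 0, 0.1], 0, 0]
    - [[0, 0, 0.25], 0, 0]
    - [[0, 0, 0.4], 0, 0]
    - [[0.04, -0.1, 0.55], -0.09, 0]
    - [[0.08, -0.25, 0.6], -0.18, 0]
    - [[0.12, -0.4, 0.65], -0.27, 0]
    - [[0.16, -0.55, 0.7], -0.36, 0]
    - [[0.2, -0.7, 0.71], -0.45, 0]
    - [[0.24, -0.85, 0.71], -0.54, 0]
    - [[0.24, -0.85, 0.71], -0.6, 0]
    - [[0.24, -0.85, 0.71], -0.6, 0]
    - [[0.24, -0.85, 0.71], -0.6, 0]

```text
t: 4.9
eef_pos: [0.5895, 0.1307, 0.2486]
ee_rot: [-1.57, -0.0, 1.645]
force: [-0.4, 0.2, -2.2]
width: 0.0273
```

>>> drive_tool:
  rows:
    - [[0, 0, 0], 0, 0]
    - [[0, 0, 0], 0, 0]
    - [[0, 0, 0], 0, 0]

```text
t: 5.2
eef_pos: [0.5896, 0.1313, 0.2489]
ee_rot: [-1.571, 0.0, 1.644]
force: [0.3, 0.5, -1.5]
width: 0.0274
```

```bash
python3 - <<'E'
from h import *
show(); s,f=wrist(); cv2.imwrite("pics/w2.png",f["img"]); np.save("w2T.npy",f["T"]); print(f["T"].round(3),f["fx"])
E
```

```text
{'t': 5.2, 'q': [0.5423, 0.2295, -0.1174, -0.0001, -1.224, -0.4691], 'eef_pos': [0.5896, 0.1313, 0.2489], 'ee_rot': [-1.5706, 0.0, 1.6439], 'force': [0.2968, 0.4532, -1.4586], 'width': 0.0274}
[[-0.997 -0.07  -0.022  0.596]
 [-0.074  0.951  0.301  0.051]
 [-0.     0.301 -0.953  0.407]
 [ 0.     0.     0.     1.   ]] 340.7280399929929
```

View pics/w2.png

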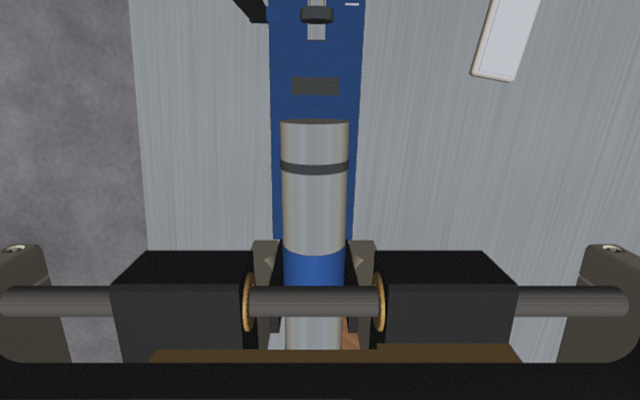

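```bash
python3 - <<'E'
from h import *
img=cv2.imread("pics/w2.png"); f=dict(fx=340.728,fy=340.728,cx=320,cy=200,T=np.load("w2T.npy"))
g=grab_frame("wrist"); print(g["fx"],g["fy"],g["cx"],g["cy"]); f.update({k:g[k] for k in("fx","fy","cx","cy")})
m=cv2.inRange(cv2.cvtColor(img,cv2.COLOR_BGR2HSV),(105,120,30),(125,255,255))
L=[];R=[]
for v in range(25,115):
    u=np.nonzero(m[v,200:420])[0]+200; L.append(at_z(f,u.min()-.0,v,.015)); R.append(at_z(f,u.max()+1,v,.015))
L,R=np.array(L),np.array(R)
for P in(L,R):
    k=np.polyfit(P[:,1],P[:,0],1); print("x=",k, "yaw",-np.arctan(k[0]), "x at y=.082",np.polyval(k,.082),"range y",P[:,1].min(),P[:,1].max())
hsv=cv2.cvtColor(img,cv2.COLOR_BGR2HSV)
print("col316 v:",[(v,img[v,316].tolist()) for v in range(70,102,2)])
print("row86:",[(u,img[86,u].tolist()) for u in list(range(286,298))+list(range(334,346))])
for uv in((292,86),(340,86),(316,77),(316,95)): print(uv,at_z(f,*uv,.06),at_z(f,*uv,.037))
# sleeve edges
for v in(140,200,220):
    print("sleeve row",v,[u for u in range(270,360) if abs(int(img[v,u+1].sum())-int(img[v,u-1].sum()))>120])
E
```

```text
340.7280399929929 340.7280399929929 313.31212341766354 196.98810234506186
x= [-0.05939529  0.64596012] yaw 0.05932559147549849 x at y=.082 0.6410897053751482 range y -0.009397378168268813 0.08061709034577608
x= [-0.05696604  0.54771365] yaw 0.05690454160895013 x at y=.082 0.5430424341095804 range y -0.01659126272606208 0.07344294975141505
col316 v: [(70, [109, 66, 40]), (72, [110, 67, 42]), (74, [110, 66, 40]), (76, [110, 67, 41]), (78, [66, 67, 64]), (80, [66, 64, 61]), (82, [65, 65, 63]), (84, [65, 66, 63]), (86, [67, 67, 63]), (88, [65, 65, 62]), (90, [67, 67, 63]), (92, [65, 67, 63]), (94, [78, 66, 58]), (96, [108, 63, 37]), (98, [109, 67, 42]), (100, [107, 63, 40])]
row86: [(286, [109, 66, 40]), (287, [108, 65, 40]), (288, [110, 66, 42]), (289, [110, 65, 40]), (290, [112, 67, 41]), (291, [104, 65, 45]), (292, [64, 65, 63]), (293, [59, 64, 60]), (294, [62, 66, 63]), (295, [66, 68, 64]), (296, [62, 64, 63]), (297, [66, 68, 65]), (334, [63, 66, 61]), (335, [62, 66, 62]), (336, [62, 64, 62]), (337, [63, 67, 64]), (338, [68, 66, 62]), (339, [92, 64, 49]), (340, [109, 66, 39]), (341, [111, 67, 42]), (342, [107, 65, 39]), (343, [109, 65, 40]), (344, [108, 67, 39]), (345, [111, 68, 42])]
(292, 86) [0.61672343 0.0492937  0.06      ] [0.61810782 0.04919639 0.037     ]
(340, 86) [0.57038043 0.04587343 0.06      ] [0.56869228 0.04554936 0.037     ]
(316, 77) [0.59417629 0.03938471 0.06      ] [0.5940658  0.03863043 0.037     ]
(316, 95) [0.5929173  0.05590748 0.06      ] [0.59272334 0.05624866 0.037     ]
sleeve row 140 [270, 271, 357, 358]
sleeve row 200 [271, 272, 354, 355]
sleeve row 220 [271, 272, 352, 353]
```

>>> drive_tool:
  rows:
    - [[0.006, -0.154, 0], -0.006, 0]
    - [[0.006, -0.154, -0.16], -0.006, 0]
    - [[0.006, -0.154, -0.32], -0.006, 0]
    - [[0.006, -0.154, -0.48], -0.006, 0]
    - [[0.006, -0.154, -0.6], -0.006, 0]
    - [[0.006, -0.154, -0.66], -0.006, 0]
    - [[0.006, -0.154, -0.68], -0.006, 0]
    - [[0.006, -0.154, -0.685], -0.006, 0]
    - [[0.006, -0.154, -0.685], -0.006, 0]
    - [[0.006, -0.154, -0.685], -0.006, 0]

```text
t: 6.3
eef_pos: [0.5923, 0.0847, 0.0449]
ee_rot: [-1.573, -0.001, 1.633]
force: [0.1, -0.7, -3.5]
width: 0.0271
```

>>> drive_tool:
  rows:
    - [[0, 0, 0], 0, 0]
    - [[0, 0, -0.003], 0, 0]
    - [[0, 0, -0.006], 0, 0]
    - [[0, 0, -0.006], 0, 0]
    - [[0, 0, -0.006], 0, 0]

```text
t: 6.8
eef_pos: [0.5919, 0.0844, 0.0421]
ee_rot: [-1.572, -0.0, 1.633]
force: [0.6, -0.0, -0.7]
width: 0.0273
```

>>> drive_tool:
  rows:
    - [[0, 0, -0.003], 0, 0]
    - [[0, 0, -0.003], 0, 0]
    - [[0, 0, -0.003], 0, 0.45]
    - [[0, 0, -0.003], 0, 0.6]
    - [[0, 0, -0.003], 0, 0.8]
    - [[0, 0, -0.003], 0, 0.9]

```text
t: 7.4
eef_pos: [0.5914, 0.0842, 0.0407]
ee_rot: [-1.571, 0.0, 1.632]
force: [-0.0, -1.0, -0.4]
width: 0.0539
```

>>> drive_tool:
  rows:
    - [[0, 0, 0], 0, 0.9]
    - [[0, 0, 0.1], 0, 0.9]
    - [[0, 0, 0.25], 0, 0.9]
    - [[0, 0, 0.4], 0, 0.9]
    - [[0, 0, 0.55], 0, 0.9]
    - [[0, 0.1, 0.7], 0, 0.9]
    - [[0, 0.2, 0.85], 0, 0.9]
    - [[0, 0.2, 0.95], 0, 0.9]
    - [[0, 0.2, 0.95], 0, 0.9]
    - [[0, 0.2, 0.95], 0, 0.9]

```text
t: 8.4
eef_pos: [0.5916, 0.1447, 0.3265]
ee_rot: [-1.572, -0.001, 1.633]
force: [0.1, 0.1, -1.4]
width: 0.0791
```

```bash
python3 - <<'E'
from h import *
show(); s,f=wrist(); g=grab_frame("side")
a=f["img"]; b=cv2.resize(g["img"][165:275,262:402],(512,400),interpolation=3)
cv2.imwrite("pics/v3.png",np.hstack([a[:,150:500],b])[:,:800]); np.save("w3T.npy",f["T"]); cv2.imwrite("pics/w3.png",a)
m=cv2.inRange(cv2.cvtColor(a,cv2.COLOR_BGR2HSV),(105,120,30),(125,255,255))
E
```

```text
{'t': 8.4, 'q': [0.5601, 0.2032, 0.0223, -0.0004, -1.3882, -0.498], 'eef_pos': [0.5916, 0.1447, 0.3265], 'ee_rot': [-1.5721, -0.0011, 1.6329], 'force': [0.0872, 0.1102, -1.4345], 'width': 0.0791}
```

View pics/v3.png

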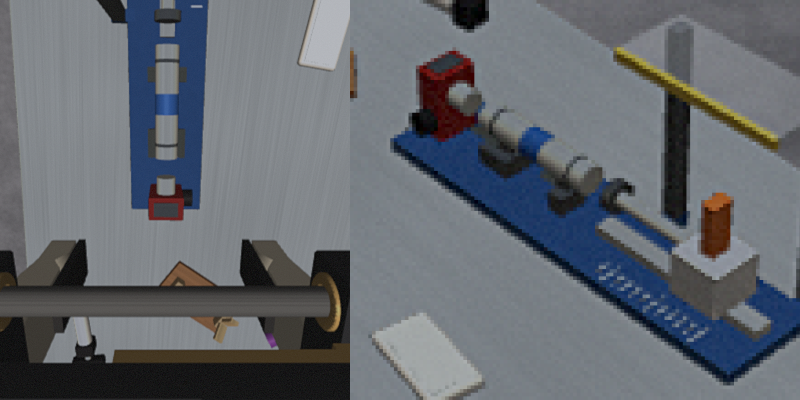

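>>> drive_tool:
  rows:
    - [[0.16, 0, 0], 0, 1]
    - [[0.32, 0, 0], 0, 1]
    - [[0.48, 0, 0], 0, 1]
    - [[0.64, 0, 0], 0, 1]
    - [[0.8, 0, 0], 0, 1]
    - [[0.96, 0, 0], 0, 1]
    - [[1, 0, 0], 0, 1]
    - [[1, 0, 0], 0, 1]
    - [[1, 0, 0], 0, 1]
    - [[1, 0, 0], 0, 1]

```text
t: 9.5
eef_pos: [0.8909, 0.1441, 0.3269]
ee_rot: [-1.572, 0.0, 1.633]
force: [-0.1, 0.8, 1.1]
width: 0.0876
```

>>> drive_tool:
  rows:
    - [[0, 0, 0], 0, 1]
    - [[0, 0, 0], 0, 1]

```text
t: 9.7
eef_pos: [0.8908, 0.1445, 0.3283]
ee_rot: [-1.573, -0.001, 1.633]
force: [-0.1, 0.3, 0.3]
width: 0.0878
```

```bash
python3 - <<'E'
from h import *
show()
E
```

```text
{'t': 9.7, 'q': [0.375, 0.7834, 0.9595, 0.0, -1.7446, -0.3128], 'eef_pos': [0.8908, 0.1445, 0.3283], 'ee_rot': [-1.5731, -0.0007, 1.6329], 'force': [-0.0884, 0.3061, 0.2608], 'width': 0.0878}
```

>>> drive_tool:
  rows:
    - [[0.15, 0, 0], 0, 1]
    - [[0.3, 0, 0], 0, 1]
    - [[0.45, 0, 0], 0, 1]
    - [[0.6, 0, 0], 0, 1]
    - [[0.6, 0, 0], 0, 1]
    - [[0.6, 0, 0], 0, 1]

```text
t: 10.3
eef_pos: [0.9742, 0.1321, 0.2846]
ee_rot: [-1.621, 0.001, 1.632]
force: [0.5, -0.3, 0.7]
width: 0.0873
```

```bash
python3 - <<'E'
from h import *
show()
E
```

```text
{'t': 10.3, 'q': [0.3367, 0.9787, 1.2515, 0.0147, -1.7952, -0.2716], 'eef_pos': [0.9742, 0.1321, 0.2846], 'ee_rot': [-1.6213, 0.0007, 1.6323], 'force': [0.5121, -0.3089, 0.747], 'width': 0.0873}
```

>>> drive_tool:
  rows:
    - [[0, 0, 0], 0, 1]
    - [[-0.15, 0, 0], 0, 1]
    - [[-0.3, 0, 0], 0, 1]

```text
t: 10.6
eef_pos: [0.9102, 0.1337, 0.2792]
ee_rot: [-1.615, 0.002, 1.632]
force: [1.4, 1.3, 1.3]
width: 0.0876
```

>>> drive_tool:
  rows:
    - [[1, 0, 0], 0, 1]
    - [[1, 0, 0], 0, 1]
    - [[1, 0, 0], 0, 1]
    - [[1, 0, 0], 0, 1]

```text
t: 11.0
eef_pos: [1.0081, 0.1242, 0.2477]
ee_rot: [-1.661, 0.003, 1.633]
force: [0.4, -0.0, 0.5]
width: 0.0879
```

>>> drive_tool:
  rows:
    - [[1, 0, 0], 0, 1]
    - [[1, 0, 0], 0, 1]
    - [[1, 0, 0], 0, 1]

```text
t: 11.3
eef_pos: [1.0447, 0.1131, 0.2124]
ee_rot: [-1.712, 0.005, 1.632]
force: [-0.8, 0.7, -0.2]
width: 0.0879
```

```bash
python3 - <<'E'
from h import *
show()
E
```

```text
{'t': 11.3, 'q': [0.3054, 1.0618, 1.2515, 0.0387, -1.6246, -0.2391], 'eef_pos': [1.0447, 0.1131, 0.2124], 'ee_rot': [-1.7119, 0.0048, 1.632], 'force': [-0.7671, 0.6596, -0.173], 'width': 0.0879}
```

>>> drive_tool:
  rows:
    - [[1, 0.1, 0.7], 0, 1]
    - [[1, 0.1, 0.7], 0, 1]
    - [[1, 0.1, 0.7], 0, 1]

```text
t: 11.6
eef_pos: [1.0507, 0.113, 0.2486]
ee_rot: [-1.763, 0.008, 1.632]
force: [-0.2, -0.5, 0.8]
width: 0.0876
```

>>> drive_tool:
  rows:
    - [[1, 0.1, 0], 0, 1]
    - [[1, 0.1, 0], 0, 1]
    - [[1, 0.1, 0], 0, 1]

```text
t: 11.9
eef_pos: [1.0857, 0.1161, 0.2069]
ee_rot: [-1.808, 0.01, 1.631]
force: [-0.0, -0.6, -0.6]
width: 0.0875
```

```bash
python3 - <<'E'
from h import *
show()
E
```

```text
{'t': 11.9, 'q': [0.3061, 1.0795, 1.2512, 0.0664, -1.5148, -0.2404], 'eef_pos': [1.0857, 0.1161, 0.2069], 'ee_rot': [-1.8077, 0.0098, 1.6314], 'force': [-0.021, -0.5701, -0.6196], 'width': 0.0875}
```

>>> drive_tool:
  rows:
    - [[1, 0.1, 0.6], 0, 1]
    - [[1, 0.1, 0.6], 0, 1]
    - [[1, 0.1, 0.6], 0, 1]

```text
t: 12.2
eef_pos: [1.0958, 0.1156, 0.2363]
ee_rot: [-1.859, 0.013, 1.63]
force: [0.0, -1.0, 0.6]
width: 0.0875
```

>>> drive_tool:
  rows:
    - [[1, 0.1, 0.6], 0, 1]
    - [[1, 0.1, 0.6], 0, 1]
    - [[1, 0.1, 0.6], 0, 1]

```text
t: 12.5
eef_pos: [1.1066, 0.1162, 0.261]
ee_rot: [-1.91, 0.015, 1.63]
force: [-0.6, 0.4, -0.5]
width: 0.0875
```

>>> drive_tool:
  rows:
    - [[1, 0.1, 0.6], 0, 1]
    - [[1, 0.1, 0.6], 0, 1]
    - [[1, 0.1, 0.6], 0, 1]

```text
t: 12.8
eef_pos: [1.1176, 0.1166, 0.2828]
ee_rot: [-1.958, 0.018, 1.629]
force: [0.6, 0.2, -0.0]
width: 0.0876
```

>>> drive_tool:
  rows:
    - [[1, 0.1, 0.6], 0, 1]
    - [[1, 0.1, 0.6], 0, 1]
    - [[1, 0.1, 0.6], 0, 1]

```text
t: 13.1
eef_pos: [1.1291, 0.1172, 0.3039]
ee_rot: [-2.008, 0.021, 1.627]
force: [0.0, -0.6, 0.3]
width: 0.0875
```

>>> drive_tool:
  rows:
    - [[-0.15, 0, 0], -0.09, 1]
    - [[-0.3, 0, 0], -0.18, 1]
    - [[-0.45, 0, 0], -0.27, 1]
    - [[-0.6, 0, 0], -0.36, 1]
    - [[-0.75, 0, 0], -0.45, 1]
    - [[-0.8, 0, 0], -0.54, 1]
    - [[-0.8, 0, 0], -0.63, 1]
    - [[-0.8, 0, 0], -0.72, 1]
    - [[-0.8, 0, 0], -0.81, 1]
    - [[-0.8, 0, 0], -0.9, 1]
    - [[-0.8, 0, 0], -1, 1]

```text
t: 14.2
eef_pos: [0.8886, 0.1178, 0.3041]
ee_rot: [-2.008, 0.021, 0.096]
force: [1.1, -0.3, 0.7]
width: 0.0874
```

>>> drive_tool:
  rows:
    - [[0.1, 0, 0], -0.09, 1]
    - [[0.2, 0, 0], -0.18, 1]
    - [[0.3, 0, 0], -0.27, 1]
    - [[0.4, 0, 0], -0.36, 1]
    - [[0.5, 0, 0], -0.38, 1]

```text
t: 14.7
eef_pos: [0.9158, 0.0909, 0.2563]
ee_rot: [-1.988, -0.031, -0.46]
force: [-0.8, -0.6, 1.0]
width: 0.0876
```

```bash
cat >> h.py <<'E'
def til():
    show(); R=Ro.from_euler("xyz",get_state()["ee_rot"]).as_matrix(); print("approach",R[:,1].round(3),"close",R[:,2].round(3))
E
python3 -c "from h import *; til()"
```

```text
{'t': 14.7, 'q': [0.4176, 1.0975, 1.249, 0.3155, -2.0128, -2.3609], 'eef_pos': [0.9158, 0.0909, 0.2563], 'ee_rot': [-1.9875, -0.0309, -0.4599], 'force': [-0.7623, -0.6229, 0.9935], 'width': 0.0876}
approach [-0.154 -0.375 -0.914] close [ 0.417  0.814 -0.405]
```

>>> drive_tool:
  rows:
    - [[1, 0.1, 0.5], 0, 1]
    - [[1, 0.1, 0.5], 0, 1]

```text
t: 14.9
eef_pos: [0.9305, 0.0814, 0.2734]
ee_rot: [-1.967, -0.074, -0.436]
force: [-0.6, 0.7, 1.7]
width: 0.0873
```

>>> drive_tool:
  rows:
    - [[1, 0.1, 0.5], 0, 1]
    - [[1, 0.1, 0.5], 0, 1]

```text
t: 15.1
eef_pos: [0.9436, 0.0739, 0.2851]
ee_rot: [-1.951, -0.112, -0.421]
force: [-0.4, 0.2, -0.0]
width: 0.0881
```

>>> drive_tool:
  rows:
    - [[1, 0.1, 0.5], 0, 1]

```text
t: 15.2
eef_pos: [0.9543, 0.0701, 0.29]
ee_rot: [-1.941, -0.139, -0.411]
force: [0.0, 0.3, -0.7]
width: 0.0875
```

>>> drive_tool:
  rows:
    - [[1, 0.1, 0.5], 0, 1]

```text
t: 15.3
eef_pos: [0.9661, 0.0669, 0.2966]
ee_rot: [-1.93, -0.171, -0.399]
force: [-0.3, -0.3, 0.5]
width: 0.0876
```

```bash
python3 -c "from h import *; til()"
```

```text
{'t': 15.3, 'q': [0.3989, 1.0668, 1.2508, 0.3873, -1.8827, -2.3031], 'eef_pos': [0.9661, 0.0669, 0.2966], 'ee_rot': [-1.93, -0.1709, -0.3987], 'force': [-0.2662, -0.2819, 0.5219], 'width': 0.0876}
approach [ 0.01  -0.386 -0.923] close [ 0.419  0.84  -0.346]
```

>>> drive_tool:
  rows:
    - [[0, 0, 0.1], -0.08, 1]
    - [[0.3, 0.05, 0.2], -0.155, 1]
    - [[1, 0.1, 0.2], -0.155, 1]
    - [[1, 0.1, 0.2], -0.155, 1]

```text
t: 15.7
eef_pos: [0.9548, 0.0526, 0.2835]
ee_rot: [-1.909, -0.202, -0.627]
force: [-0.1, 0.1, -1.2]
width: 0.0876
```

>>> drive_tool:
  rows:
    - [[1, 0.2, 0.5], 0, 1]
    - [[1, 0.2, 0.5], 0, 1]
    - [[1, 0.2, 0.5], 0, 1]

```text
t: 16.0
eef_pos: [0.9673, 0.0541, 0.296]
ee_rot: [-1.886, -0.241, -0.617]
force: [0.3, 0.3, -0.2]
width: 0.0875
```

>>> drive_tool:
  rows:
    - [[1, 0.2, 0.5], 0, 1]
    - [[1, 0.2, 0.5], 0, 1]
    - [[1, 0.2, 0.5], 0, 1]

```text
t: 16.3
eef_pos: [0.981, 0.0552, 0.3058]
ee_rot: [-1.863, -0.278, -0.606]
force: [0.2, -0.3, -0.3]
width: 0.0876
```

>>> drive_tool:
  rows:
    - [[1, 0.2, 0.5], 0, 1]
    - [[1, 0.2, 0.5], 0, 1]
    - [[1, 0.2, 0.5], 0, 1]

```text
t: 16.6
eef_pos: [0.9953, 0.056, 0.3139]
ee_rot: [-1.841, -0.315, -0.595]
force: [0.3, -0.6, 0.1]
width: 0.088
```

>>> drive_tool:
  rows:
    - [[1, 0.2, 0.5], 0, 1]
    - [[1, 0.2, 0.5], 0, 1]
    - [[1, 0.2, 0.5], 0, 1]

```text
t: 16.9
eef_pos: [1.0106, 0.0571, 0.322]
ee_rot: [-1.819, -0.353, -0.584]
force: [0.2, -0.2, 0.0]
width: 0.0879
```

```bash
python3 -c "from h import *; til()"
```

```text
{'t': 16.9, 'q': [0.3894, 1.0544, 1.2507, 0.4371, -1.7633, -2.5027], 'eef_pos': [1.0106, 0.0571, 0.322], 'ee_rot': [-1.8189, -0.3533, -0.5838], 'force': [0.1796, -0.1535, 0.0274], 'width': 0.0879}
approach [ 0.145 -0.39  -0.909] close [ 0.605  0.762 -0.23 ]
```

>>> drive_tool:
  rows:
    - [[1, 0.2, 0.4], 0, 1]
    - [[1, 0.2, 0.4], 0, 1]
    - [[1, 0.2, 0.4], 0, 1]
    - [[1, 0.2, 0.4], 0, 1]

```text
t: 17.3
eef_pos: [1.0321, 0.059, 0.3186]
ee_rot: [-1.796, -0.393, -0.573]
force: [0.1, -0.2, 0.1]
width: 0.0875
```

>>> drive_tool:
  rows:
    - [[1, 0.2, 0.4], 0, 1]
    - [[1, 0.2, 0.4], 0, 1]
    - [[1, 0.2, 0.4], 0, 1]
    - [[1, 0.2, 0.4], 0, 1]

```text
t: 17.7
eef_pos: [1.0537, 0.061, 0.3173]
ee_rot: [-1.772, -0.434, -0.564]
force: [0.2, -0.3, 0.8]
width: 0.0877
```

>>> drive_tool:
  rows:
    - [[1, 0.2, 0.4], 0, 1]
    - [[1, 0.2, 0.4], 0, 1]
    - [[1, 0.2, 0.4], 0, 1]
    - [[1, 0.2, 0.4], 0, 1]

```text
t: 18.1
eef_pos: [1.0751, 0.0633, 0.317]
ee_rot: [-1.747, -0.476, -0.555]
force: [-0.0, -0.7, 0.3]
width: 0.0874
```

>>> drive_tool:
  rows:
    - [[1, 0.2, 0.4], 0, 1]
    - [[1, 0.2, 0.4], 0, 1]
    - [[1, 0.2, 0.4], 0, 1]
    - [[1, 0.2, 0.4], 0, 1]

```text
t: 18.5
eef_pos: [1.0964, 0.0656, 0.3175]
ee_rot: [-1.723, -0.518, -0.547]
force: [-0.8, 0.6, -0.5]
width: 0.0876
```

>>> drive_tool:
  rows:
    - [[1, 0.2, 0.4], 0, 1]
    - [[1, 0.2, 0.4], 0, 1]
    - [[1, 0.2, 0.4], 0, 1]
    - [[1, 0.2, 0.4], 0, 1]

```text
t: 18.9
eef_pos: [1.1175, 0.0681, 0.3189]
ee_rot: [-1.697, -0.56, -0.54]
force: [0.8, -0.3, -0.2]
width: 0.0876
```

```bash
python3 -c "from h import *; til()"
```

```text
{'t': 18.9, 'q': [0.3826, 1.0992, 1.2505, 0.5218, -1.4821, -2.5129], 'eef_pos': [1.1175, 0.0681, 0.3189], 'ee_rot': [-1.6973, -0.5604, -0.5399], 'force': [0.8374, -0.2959, -0.2168], 'width': 0.0876}
approach [ 0.387 -0.379 -0.84 ] close [ 0.567  0.816 -0.107]
```

>>> drive_tool:
  rows:
    - [[1, 0.2, 0.4], -0.05, 1]
    - [[1, 0.2, 0.4], -0.05, 1]
    - [[1, 0.2, 0.4], -0.05, 1]
    - [[1, 0.2, 0.4], -0.05, 1]

```text
t: 19.3
eef_pos: [1.1275, 0.0671, 0.3172]
ee_rot: [-1.668, -0.601, -0.612]
force: [-1.0, -0.3, 0.4]
width: 0.0874
```

>>> drive_tool:
  rows:
    - [[1, 0.2, 0.4], -0.05, 1]
    - [[1, 0.2, 0.4], -0.05, 1]
    - [[1, 0.2, 0.4], -0.05, 1]
    - [[1, 0.2, 0.4], -0.05, 1]

```text
t: 19.7
eef_pos: [1.1363, 0.0648, 0.3166]
ee_rot: [-1.635, -0.639, -0.687]
force: [-0.1, -0.5, -0.2]
width: 0.0876
```

>>> drive_tool:
  rows:
    - [[1, 0.2, 0.4], -0.05, 1]
    - [[1, 0.2, 0.4], -0.05, 1]
    - [[1, 0.2, 0.4], -0.05, 1]
    - [[1, 0.2, 0.4], -0.05, 1]

```text
t: 20.1
eef_pos: [1.1439, 0.0617, 0.3166]
ee_rot: [-1.598, -0.675, -0.763]
force: [-0.9, -0.1, 0.6]
width: 0.0875
```

```bash
python3 -c "from h import *; til()"
```

```text
{'t': 20.1, 'q': [0.3874, 1.1417, 1.251, 0.6279, -1.427, -2.7421], 'eef_pos': [1.1439, 0.0617, 0.3166], 'ee_rot': [-1.5982, -0.6748, -0.763], 'force': [-0.8553, -0.1216, 0.6178], 'width': 0.0875}
approach [ 0.432 -0.451 -0.781] close [ 0.703  0.711 -0.021]
```

>>> drive_tool:
  rows:
    - [[-0.15, 0, 0], 0.09, 1]
    - [[-0.3, 0, 0.05], 0.18, 1]
    - [[-0.45, 0, 0.1], 0.27, 1]
    - [[-0.6, 0, 0.1], 0.36, 1]
    - [[-0.75, 0, 0.1], 0.45, 1]
    - [[-0.9, 0, 0.1], 0.537, 1]
    - [[-1, 0, 0.1], 0.537, 1]

```text
t: 20.8
eef_pos: [0.9235, 0.0615, 0.3461]
ee_rot: [-1.6, -0.679, -0.024]
force: [1.7, -0.2, 1.0]
width: 0.0876
```

>>> drive_tool:
  rows:
    - [[-0.15, -0.05, 0], 0, 1]
    - [[-0.3, -0.1, 0], 0, 1]
    - [[-0.45, -0.15, 0], 0, 1]
    - [[-0.6, -0.2, 0], 0, 1]
    - [[-0.75, -0.25, 0], 0, 1]
    - [[-0.9, -0.3, 0], 0, 1]
    - [[-1, -0.35, 0], 0, 1]
    - [[-1, -0.35, 0], 0, 1]

```text
t: 21.6
eef_pos: [0.6231, -0.0448, 0.3466]
ee_rot: [-1.598, -0.68, -0.033]
force: [-0.4, 1.3, 0.4]
width: 0.0875
```

```bash
python3 -c "from h import *; til()"
```

```text
{'t': 21.6, 'q': [0.3428, -0.1634, -0.7267, 0.6307, -0.4488, -2.4525], 'eef_pos': [0.6231, -0.0448, 0.3466], 'ee_rot': [-1.5979, -0.6798, -0.0331], 'force': [-0.3917, 1.3046, 0.4345], 'width': 0.0875}
approach [ 0.627 -0.048 -0.777] close [ 0.05   0.999 -0.021]
```

>>> drive_tool:
  rows:
    - [[-0.08, -0.1, 0], 0.04, 1]
    - [[-0.2, -0.22, 0], 0.072, 1]
    - [[-0.25, -0.26, 0], 0.072, 1]
    - [[-0.25, -0.26, -0.1], 0.072, 1]
    - [[-0.25, -0.26, -0.2], 0.072, 1]
    - [[-0.25, -0.26, -0.3], 0.072, 1]
    - [[-0.25, -0.26, -0.3], 0.072, 1]

```text
t: 22.3
eef_pos: [0.5491, -0.1216, 0.2504]
ee_rot: [-1.6, -0.67, 0.082]
force: [-0.5, -1.0, 0.6]
width: 0.0879
```

```bash
python3 -c "from h import *; til()"
```

```text
{'t': 22.3, 'q': [0.1634, -0.1864, -0.8798, 0.3663, -0.2252, -1.9929], 'eef_pos': [0.5491, -0.1216, 0.2504], 'ee_rot': [-1.6002, -0.6702, 0.0817], 'force': [-0.5482, -0.9685, 0.6059], 'width': 0.0879}
approach [ 0.621  0.021 -0.783] close [-0.063  0.998 -0.023]
```

```bash
python3 - <<'E'
from h import *
s,f=wrist(); cv2.imwrite("pics/w4.png",f["img"]); np.save("w4T.npy",f["T"]); a=f["img"]
for x in(-.011,.011):
  pass
m=cv2.inRange(cv2.cvtColor(a,cv2.COLOR_BGR2HSV),(3,140,60),(18,255,255)); n,l,st,c=cv2.connectedComponentsWithStats(m)
for i in range(1,n):
    if st[i,4]>80: print(st[i],c[i],at_z(f,*c[i],.102))
o=np.array([.5953,.0221]); 
for y in(-.16,-.147,-.135): print(y,proj(f,[*(o+y*np.array([-.063,.998])),.102]),proj(f,[*(o+y*np.array([-.063,.998])),.12]))
E
```

```text
[301  95  16  55 781] [309.27912932 122.55569782] [ 0.59830239 -0.12416042  0.102     ]
-0.16 [293.84082154 127.46240666] [292.70668625 142.35738247]
-0.147 [308.40074913 127.70529688] [307.76533165 142.61634516]
-0.135 [321.85367858 127.92972004] [321.67952232 142.85562672]
```

View pics/w4.png

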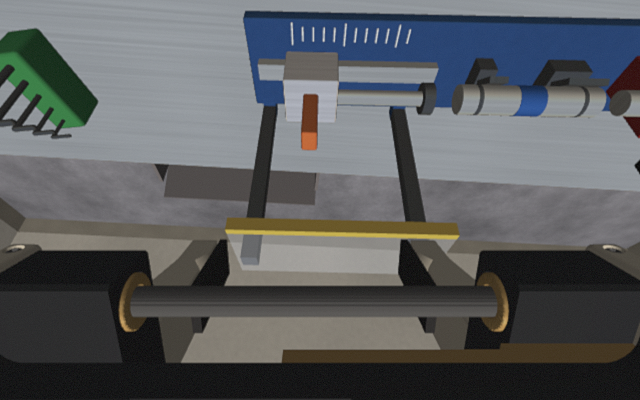

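>>> drive_tool:
  rows:
    - [[0.03, -0.007, -0.13], 0, 1]
    - [[0.05, -0.007, -0.26], 0, 1]
    - [[0.06, -0.007, -0.37], 0, 1]
    - [[0.06, -0.007, -0.42], 0, 1]
    - [[0.06, -0.007, -0.42], 0, 1]

```text
t: 22.85
eef_pos: [0.5403, -0.126, 0.1731]
ee_rot: [-1.576, -0.623, 0.081]
force: [0.2, -0.1, -0.4]
width: 0.0875
```

```bash
python3 -c "from h import *; til()"
```

```text
{'t': 22.85, 'q': [0.0769, -0.0689, -1.012, 0.5244, -0.0058, -2.0915], 'eef_pos': [0.5403, -0.126, 0.1731], 'ee_rot': [-1.5763, -0.6227, 0.0814], 'force': [0.1901, -0.1073, -0.4135], 'width': 0.0875}
approach [ 0.582  0.042 -0.812] close [-0.078  0.997 -0.004]
```

```bash
cat > fk.py <<'E'
import numpy as np
from scipy.optimize import least_squares
from scipy.spatial.transform import Rotation as Ro
D=[([1.60008625,.3594,.0111,-.0004,-1.2241,-.2881],[.17265,.65204,.22562],[-1.5691,0,2.88265]),
([1.0031,.2383,-.102,-.0002,-1.2303,.009],[.473,.3852,.2506],[-1.571,-.0002,2.5828]),
([.5423,.2295,-.1174,-.0001,-1.224,-.4691],[.5896,.1313,.2489],[-1.5706,0,1.6439]),
([.5601,.2032,.0223,-.0004,-1.3882,-.498],[.5916,.1447,.3265],[-1.5721,-.0011,1.6329]),
([.375,.7834,.9595,0,-1.7446,-.3128],[.8908,.1445,.3283],[-1.5731,-.0007,1.6329]),
([.3367,.9787,1.2515,.0147,-1.7952,-.2716],[.9742,.1321,.2846],[-1.6213,.0007,1.6323]),
([.3054,1.0618,1.2515,.0387,-1.6246,-.2391],[1.0447,.1131,.2124],[-1.7119,.0048,1.632]),
([.3061,1.0795,1.2512,.0664,-1.5148,-.2404],[1.0857,.1161,.2069],[-1.8077,.0098,1.6314]),
([.4176,1.0975,1.249,.3155,-2.0128,-2.3609],[.9158,.0909,.2563],[-1.9875,-.0309,-.4599]),
([.3894,1.0544,1.2507,.4371,-1.7633,-2.5027],[1.0106,.0571,.322],[-1.8189,-.3533,-.5838]),
([.3874,1.1417,1.251,.6279,-1.427,-2.7421],[1.1439,.0617,.3166],[-1.5982,-.6748,-.763]),
([.3428,-.1634,-.7267,.6307,-.4488,-2.4525],[.6231,-.0448,.3466],[-1.5979,-.6798,-.0331]),
([.1634,-.1864,-.8798,.3663,-.2252,-1.9929],[.5491,-.1216,.2504],[-1.6002,-.6702,.0817]),
([.0769,-.0689,-1.012,.5244,-.0058,-2.0915],[.5403,-.126,.1731],[-1.5763,-.6227,.0814])]
Rt=lambda e:Ro.from_euler("xyz",e).as_matrix()
def fk(P,q):
    r0,h,a2,al,a3,be,d,L,dx=P[:9]
    ph=np.pi/2-(q[1]-q[2])   # forearm tilt from straight down
    B=Ro.from_euler("z",q[0])*Ro.from_euler("y",-ph)   # local -z = forearm dir
    W=Ro.from_euler("z",q[0]).apply([r0+a2*np.sin(q[1]+al)+a3*np.sin(ph+be),d,h+a2*np.cos(q[1]+al)-a3*np.cos(ph+be)])
    A=B*Ro.from_euler("z",-q[3])*Ro.from_euler("y",-q[4])
    T=A*Ro.from_euler("z",q[5])*Ro.from_matrix(Rt([-np.pi/2,0,np.pi/2]))
    return W+A.apply([dx,0,-L]),T
def res(P):
    o=[]
    for q,p,e in D:
        x,T=fk(P,q); o+=list(x-p)+list(.2*(T.inv()*Ro.from_matrix(Rt(e))).as_rotvec())
    return o
if __name__=="__main__":
    for s in(1,-1):
        import fk as M
        r=least_squares(res,[0,.3,.4,0,.4,0,-.19,.2,0],max_nfev=3000); print(r.cost,r.x.round(4)); e=np.array(r.fun).reshape(-1,6); print(np.abs(e).max(0).round(4)); print(np.linalg.norm(e,axis=1).round(4)); break
    np.save("P.npy",r.x)
E
python3 fk.py
```

```text
0.19275890774158874 [ 0.7483  0.0123  0.4055 -0.5088  0.0603 -0.9574 -0.2373  0.051  -0.0262]
[0.1272 0.1313 0.1269 0.1023 0.2273 0.229 ]
[0.0959 0.081  0.0828 0.0737 0.0498 0.0408 0.0742 0.0943 0.1735 0.2151
 0.318  0.2924 0.1552 0.2277]
```

```bash
sed -i 's/"z",-q\[3\]/"z",q[3]/' fk.py; python3 fk.py
```

```text
0.008287830187565277 [ 0.184   0.2865  0.5103 -0.1292  0.3405 -0.0836 -0.184   0.3881  0.039 ]
[0.0155 0.0283 0.0634 0.     0.     0.    ]
[0.0282 0.0196 0.0202 0.0164 0.0132 0.0192 0.0366 0.039  0.0253 0.0462
 0.055  0.0653 0.0169 0.0309]
```

```bash
sed -i 's/    return W+A.apply(\[dx,0,-L\]),T/    return W+(B*Ro.from_euler("z",q[3])).apply([P[9],P[10],0])+A.apply([dx,P[11],-L]),T/; s/\[0,.3,.4,0,.4,0,-.19,.2,0\]/[0,.3,.4,0,.4,0,-.1,.2,0,0,-.05,-.05]/' fk.py; python3 fk.py
cat > ik.py <<'E'
from fk import *
P=np.load("P.npy"); lo=np.array([-3.07,-1.43,-1.02,-3.03,-3.05,-3.03]); hi=np.array([3.07,2.12,1.25,1.67,0,3.03])
Q=[np.array([.0769,-.0689,-1.012,.5244,-.1,-2.0915]),np.array([.0769,-.0689,-.9,-2.6,-.1,1.0])]
def ik(p,R,q0):
    f=lambda q:(lambda x,T:np.r_[x-p,.3*(T.inv()*Ro.from_matrix(R)).as_rotvec()])(*fk(P,q))
    return least_squares(f,np.clip(q0,lo+.003,hi-.003),bounds=(lo,hi))
jaw=np.array([.6045,-.1241,.102])
for tilt in(25,30,33,36,40,45):
    t=np.radians(tilt); c=.063
    a=np.array([np.sin(t)*np.cos(c),np.sin(t)*np.sin(c),-np.cos(t)]); z=np.array([-np.sin(c),np.cos(c),0]); R=np.c_[np.cross(a,z),a,z]
    for dy in(0,.07):
        for q0 in Q:
            s=ik(jaw+[-.063*dy,dy,0]+.019*a,R,q0); print(tilt,dy,round(2*s.cost,8)**.5,s.x.round(3))
E
python3 ik.py
```

```text
1.9215261225948544e-08 [ 1.000e-04  1.990e-01  6.015e-01  1.000e-04  4.636e-01 -3.000e-04
 -1.000e-04  3.780e-01 -0.000e+00  0.000e+00 -2.718e-01  8.010e-02]
[0.     0.0001 0.0001 0.     0.     0.    ]
[0.     0.0001 0.0001 0.0001 0.0001 0.0001 0.     0.     0.0001 0.0001
 0.     0.     0.     0.    ]
25 0 0.0 [ 0.127  0.228 -0.706  0.135 -0.203 -1.761]
25 0 0.09247432075987366 [-0.482  0.266 -0.737 -3.03  -0.     1.941]
25 0.07 0.005017967716117751 [ 0.173  0.193 -0.914  0.713 -0.054 -2.383]
25 0.07 0.07940226697015647 [-0.382  0.244 -0.761 -3.03  -0.     1.852]
30 0 0.004694677837722201 [ 0.106  0.217 -0.805  0.239 -0.03  -1.847]
30 0 0.004694677837722201 [ 0.106  0.217 -0.805  0.239 -0.03  -1.847]
30 0.07 0.02075716743681565 [ 0.212  0.193 -0.848  0.35  -0.038 -2.051]
30 0.07 0.07456480402978338 [-0.375  0.23  -0.757 -3.03  -0.     1.833]
33 0 0.0077233412458598515 [ 0.109  0.218 -0.772  0.049 -0.007 -1.658]
33 0 0.0077233412458598515 [ 0.109  0.218 -0.772  0.049 -0.007 -1.658]
33 0.07 0.026196373794859472 [ 0.219  0.199 -0.799  0.077 -0.01  -1.779]
33 0.07 0.026196373794859472 [ 
[... 165 characters left out ...]
3 -0.    -1.421]
36 0.07 0.027104058736654182 [ 0.207  0.205 -0.724 -0.259 -0.    -1.428]
36 0.07 0.027104058736654182 [ 0.207  0.205 -0.724 -0.259 -0.    -1.428]
40 0 0.0028809720581775868 [ 0.076  0.216 -0.653 -0.475 -0.    -1.106]
40 0 0.0028809720581775868 [ 0.076  0.216 -0.653 -0.475 -0.    -1.106]
40 0.07 0.021486041980783712 [ 0.151  0.205 -0.634 -0.672 -0.    -0.965]
40 0.07 0.021486041980783712 [ 0.151  0.205 -0.634 -0.672 -0.    -0.965]
45 0 0.0 [-0.128  0.213 -0.505 -1.059 -0.155 -0.381]
45 0 0.0 [-0.128  0.213 -0.505 -1.059 -0.155 -0.381]
45 0.07 0.00604979338490167 [ 0.079  0.194 -0.577 -1.007 -0.    -0.575]
45 0.07 0.00604979338490167 [ 0.079  0.194 -0.577 -1.007 -0.    -0.575]
```

```bash
cat > scan.py <<'E'
from ik import ik,P,lo,hi; from fk import *
import itertools
jaw=np.array([.6045,-.1241,.102]); g=.063
ex=np.array([np.cos(g),np.sin(g),0]); ey=np.array([-np.sin(g),np.cos(g),0])
def Rof(tilt,yaw):
    t=np.radians(tilt); c=g+np.radians(yaw); a=np.array([np.sin(t)*np.cos(c),np.sin(t)*np.sin(c),-np.cos(t)]); z=np.array([-np.sin(c),np.cos(c),0]); return np.c_[np.cross(a,z),a,z]
if __name__=="__main__":
  for tilt,yaw,ox,oz in itertools.product((26,28,30,32,46,48,50),(-15,0,15),(-.01,0),(.0,.006)):
    R=Rof(tilt,yaw); a=R[:,1]; t=np.radians(tilt)
    b=[ox*1e3-47*np.sin(t)+39*np.cos(t),102+oz*1e3+47*np.cos(t)+39*np.sin(t)]
    clr=(-6-b[0])*np.cos(t)+(200-b[1])*np.sin(t)   # distance guard edge to body front line
    q=np.array([.1,.22,-.75,.3,-.2,-1.8]) if tilt<40 else np.array([-.1,.21,-.5,-1.0,-.2,-.4]); ok=[]
    for dy in(0,.03,.06,.075):
        s=ik(jaw+ex*ox+ey*dy+[0,0,oz]+.019*a,R,q); q=s.x; ok.append((round((2*s.cost)**.5,4),round(q[4],3),round(q[2],2)))
    if max(o[0] for o in ok)<.003: print(tilt,yaw,ox,oz,"clr",round(clr,1),ok,q.round(2))
E
sed -i 's/^for tilt/if __name__=="__main__":\n for tilt/' ik.py; python3 scan.py
```

```text
26 15 -0.01 0.0 clr 7.6 [(np.float64(0.0), np.float64(-0.419), np.float64(-0.5)), (np.float64(0.0), np.float64(-0.373), np.float64(-0.55)), (np.float64(0.0), np.float64(-0.324), np.float64(-0.6)), (np.float64(0.0), np.float64(-0.298), np.float64(-0.62))] [ 0.21  0.2  -0.62 -0.18 -0.3  -1.3 ]
26 15 -0.01 0.006 clr 4.9 [(np.float64(0.0), np.float64(-0.43), np.float64(-0.5)), (np.float64(0.0), np.float64(-0.384), np.float64(-0.54)), (np.float64(0.0), np.float64(-0.336), np.float64(-0.59)), (np.float64(0.0), np.float64(-0.311), np.float64(-0.62))] [ 0.21  0.19 -0.62 -0.17 -0.31 -1.31]
26 15 0 0.0 clr -1.4 [(np.float64(0.0), np.float64(-0.423), np.float64(-0.48)), (np.float64(0.0), np.float64(-0.378), np.float64(-0.53)), (np.float64(0.0), np.float64(-0.33), np.float64(-0.58)), (np.float64(0.0), np.float64(-0.305), np.float64(-0.6))] [ 0.2   0.22 -0.6  -0.18 -0.31 -1.29]
26 15 0 0.006 clr -4.1 [(np.float64(0.0), np.float64(-0.433), np.float64(-0.48)), (np.float64(0.0), np.float64(-0.389), np.float64(-0.53)), (np.float64(0.0), np.float64(-0.342), np.float64(-0.57)), (np.float64(0.0), np.flo
[... 10248 characters left out ...]
np.float64(-0.49)), (np.float64(0.0), np.float64(-0.476), np.float64(-0.5))] [-0.31  0.22 -0.5  -1.4  -0.48  0.25]
50 15 0 0.0 clr 32.2 [(np.float64(0.0), np.float64(-0.577), np.float64(-0.42)), (np.float64(0.0), np.float64(-0.537), np.float64(-0.45)), (np.float64(0.0), np.float64(-0.495), np.float64(-0.47)), (np.float64(0.0), np.float64(-0.474), np.float64(-0.48))] [-0.31  0.24 -0.48 -1.42 -0.47  0.27]
50 15 0 0.006 clr 27.6 [(np.float64(0.0), np.float64(-0.574), np.float64(-0.42)), (np.float64(0.0), np.float64(-0.533), np.float64(-0.45)), (np.float64(0.0), np.float64(-0.489), np.float64(-0.47)), (np.float64(0.0), np.float64(-0.467), np.float64(-0.48))] [-0.29  0.23 -0.48 -1.4  -0.47  0.23]
```

```bash
cat > scan2.py <<'E'
from scan import *
org=np.array([.5953,.0221,0])
gp=np.array([org+ex*x+ey*y+[0,0,z] for x in np.linspace(-.006,.068,12) for y in np.linspace(-.202,-.038,42) for z in(.2,.21)])
def clr(p,R):
    c=(gp-p)@R; return np.max(np.c_[abs(c[:,0])-.039,abs(c[:,2])-.0965,c[:,1]+.066],1).min()
if __name__=="__main__":
  for tilt,yaw,ox,oz in itertools.product((32,34,36,38,40,43),(3,6,9,12),(-.012,-.006),(.0,)):
    R=Rof(tilt,yaw); a=R[:,1]; q=np.array([.1,.22,-.5,-.3,-.4,-1.2]); ok=[];C=[]
    for dy in(-.02,.03,.06):
        p=jaw+ex*ox+ey*dy+[0,0,oz]+.019*a; s=ik(p,R,q); q=s.x; ok.append((2*s.cost)**.5); C.append(clr(p,R)*1e3)
    if max(ok)<.002: print(tilt,yaw,ox,"clr",round(min(C),1),"q5",round(q[4],2),q.round(2))
E
python3 scan2.py
```

```text
32 9 -0.012 clr 4.8 q5 -0.04 [ 0.22  0.18 -0.79 -0.   -0.04 -1.57]
32 9 -0.006 clr 0.3 q5 -0.05 [ 0.22  0.19 -0.77 -0.03 -0.05 -1.54]
32 12 -0.012 clr 1.1 q5 -0.18 [ 0.17  0.19 -0.65 -0.3  -0.18 -1.19]
32 12 -0.006 clr -3.2 q5 -0.19 [ 0.17  0.2  -0.64 -0.3  -0.19 -1.19]
34 9 -0.012 clr 7.3 q5 -0.02 [ 0.22  0.18 -0.78 -0.1  -0.02 -1.47]
34 9 -0.006 clr 2.9 q5 -0.03 [ 0.21  0.19 -0.75 -0.12 -0.03 -1.44]
34 12 -0.012 clr 3.5 q5 -0.18 [ 0.15  0.19 -0.63 -0.41 -0.18 -1.07]
34 12 -0.006 clr -0.6 q5 -0.18 [ 0.15  0.2  -0.62 -0.4  -0.18 -1.07]
36 9 -0.012 clr 10.3 q5 -0.05 [ 0.19  0.18 -0.71 -0.31 -0.05 -1.24]
36 9 -0.006 clr 5.7 q5 -0.05 [ 0.19  0.19 -0.7  -0.31 -0.05 -1.24]
36 12 -0.012 clr 6.0 q5 -0.18 [ 0.12  0.19 -0.6  -0.53 -0.18 -0.92]
36 12 -0.006 clr 1.9 q5 -0.18 [ 0.12  0.19 -0.59 -0.52 -0.18 -0.93]
38 9 -0.012 clr 12.8 q5 -0.09 [ 0.15  0.18 -0.65 -0.51 -0.09 -1.  ]
38 9 -0.006 clr 8.6 q5 -0.09 [ 0.15  0.19 -0.64 -0.51 -0.09 -1.01]
38 12 -0.012 clr 9.0 q5 -0.2 [ 0.07  0.19 -0.57 -0.67 -0.2  -0.75]
38 12 -0.006 clr 4.8 q5 -0.2 [ 0.07  0.19 -0.56 -0.66 -0.2  -0.76]
40 6 -0.012 clr 19.3 q5 -0.0 [ 0.18  0.18 -0.69 -0.51 -0.   -1.07]
40 6 -0.006 clr 15.1 q5 -0.0 [ 0.18  0.19 -0.68 -0.5  -0.   -1.08]
40 9 -0.012 clr 15.2 q5 -0.13 [ 0.09  0.18 -0.59 -0.71 -0.13 -0.76]
40 9 -0.006 clr 11.1 q5 -0.13 [ 0.09  0.19 -0.59 -0.7  -0.13 -0.77]
40 12 -0.012 clr 11.4 q5 -0.23 [ 0.01  0.19 -0.54 -0.81 -0.23 -0.57]
40 12 -0.006 clr 7.5 q5 -0.23 [ 0.02  0.2  -0.53 -0.8  -0.23 -0.58]
43 6 -0.012 clr 23.4 q5 -0.11 [ 0.04  0.18 -0.58 -0.89 -0.11 -0.59]
43 6 -0.006 clr 19.0 q5 -0.11 [ 0.05  0.19 -0.57 -0.88 -0.11 -0.61]
43 9 -0.012 clr 19.0 q5 -0.21 [-0.03  0.18 -0.54 -0.98 -0.21 -0.41]
43 9 -0.006 clr 15.1 q5 -0.2 [-0.03  0.19 -0.53 -0.97 -0.2  -0.42]
43 12 -0.012 clr 15.2 q5 -0.28 [-0.09  0.19 -0.51 -1.03 -0.28 -0.29]
43 12 -0.006 clr 11.5 q5 -0.28 [-0.08  0.2  -0.5  -1.02 -0.28 -0.31]
```

>>> drive_tool:
  rows:
    - [[0, 0, 0.16], 0, 1]
    - [[0, 0.05, 0.32], 0, 1]
    - [[0, 0.1, 0.48], 0, 1]
    - [[0.05, 0.15, 0.6], 0, 1]
    - [[0.2, 0.2, 0.63], 0, 1]
    - [[0.35, 0.25, 0.63], 0, 1]
    - [[0.5, 0.3, 0.63], 0, 1]
    - [[0.65, 0.35, 0.63], 0, 1]
    - [[0.8, 0.4, 0.63], 0, 1]
    - [[0.95, 0.5, 0.63], 0, 1]
    - [[1, 0.6, 0.63], 0, 1]

```text
t: 23.95
eef_pos: [0.8424, 0.0554, 0.362]
ee_rot: [-1.575, -0.623, 0.08]
force: [0.2, -0.8, -0.8]
width: 0.0875
```

>>> drive_tool:
  rows:
    - [[0.16, 0, 0], 0, 1]
    - [[0.32, 0, 0], 0, 1]
    - [[0.48, 0, 0], 0, 1]
    - [[0.64, 0, 0], 0, 1]
    - [[0.8, 0, 0], 0, 1]
    - [[0.96, 0, 0], 0, 1]
    - [[1, 0, 0], 0, 1]

```text
t: 24.65
eef_pos: [1.1417, 0.0546, 0.3561]
ee_rot: [-1.575, -0.618, 0.081]
force: [-1.0, 0.1, -2.4]
width: 0.0876
```

```bash
python3 -c "from h import *; til()"
```

```text
{'t': 24.65, 'q': [0.2492, 0.8304, 0.9109, 0.1174, -1.0441, -1.7674], 'eef_pos': [1.1417, 0.0546, 0.3561], 'ee_rot': [-1.5754, -0.6175, 0.0814], 'force': [-1.0086, 0.1386, -2.4228], 'width': 0.0876}
approach [ 0.577  0.043 -0.815] close [-0.079  0.997 -0.004]
```

>>> drive_tool:
  rows:
    - [[0.16, 0, 0], 0, 1]
    - [[0.32, 0, 0], 0, 1]
    - [[0.5, 0, 0.1], 0, 1]
    - [[1, 0, 0.3], 0, 1]
    - [[1, 0, 0.3], 0, 1]
    - [[1, 0, 0.3], 0, 1]

```text
t: 25.25
eef_pos: [1.2085, 0.0523, 0.3563]
ee_rot: [-1.583, -0.676, 0.082]
force: [-0.1, 0.6, 1.0]
width: 0.0878
```

>>> drive_tool:
  rows:
    - [[1, 0, 0.4], 0, 1]
    - [[1, 0, 0.4], 0, 1]
    - [[1, 0, 0.4], 0, 1]
    - [[1, 0, 0.4], 0, 1]

```text
t: 25.65
eef_pos: [1.2284, 0.0504, 0.3546]
ee_rot: [-1.592, -0.721, 0.082]
force: [0.3, -0.5, -0.3]
width: 0.0874
```

>>> drive_tool:
  rows:
    - [[1, 0, 0.4], 0, 1]
    - [[1, 0, 0.4], 0, 1]
    - [[1, 0, 0.4], 0, 1]
    - [[1, 0, 0.4], 0, 1]

```text
t: 26.05
eef_pos: [1.2469, 0.0487, 0.3562]
ee_rot: [-1.601, -0.768, 0.084]
force: [-0.4, -0.1, 0.8]
width: 0.0876
```

>>> drive_tool:
  rows:
    - [[1, 0, 0.4], 0, 1]
    - [[1, 0, 0.4], 0, 1]
    - [[1, 0, 0.4], 0, 1]
    - [[1, 0, 0.4], 0, 1]

```text
t: 26.45
eef_pos: [1.264, 0.0473, 0.3604]
ee_rot: [-1.611, -0.815, 0.087]
force: [0.1, -0.1, 0.7]
width: 0.0877
```

```bash
python3 -c "from h import *; til()"
```

```text
{'t': 26.45, 'q': [0.2311, 1.0547, 1.2516, 0.1766, -0.969, -1.7715], 'eef_pos': [1.264, 0.0473, 0.3604], 'ee_rot': [-1.6112, -0.8153, 0.0865], 'force': [0.0939, -0.0501, 0.6743], 'width': 0.0877}
approach [ 0.728  0.023 -0.685] close [-0.057  0.998 -0.028]
```

```bash
cat > plan.py <<'E'
from scan2 import *; from h import get_state
s=get_state(); R=Rt(s["ee_rot"]); R=Ro.from_euler("z",np.radians(7)).as_matrix()@R; a=R[:,1]
g0=jaw+ex*-.008; q=s["q"]
print("a",a.round(3),"close",R[:,2].round(3))
w=[("over",np.array([.85,-.05,.36])),("up",g0-.19*a+ey*-.01+[0,0,.1]),("back",g0-.13*a),("mid",g0-.06*a),("final",g0+.019*a),("f+3",g0+.019*a+ey*.03),("f+6",g0+.019*a+ey*.06)]
p0=s["eef_pos"]
for n,p in w:
    for k in np.linspace(.1,1,10):
        r=ik(p0+(p-p0)*k,R,q); q=r.x
    p0=p; print(n,p.round(4),"err",round((2*r.cost)**.5,4),q.round(2),"clr mm",(clr(p,R)*1e3).round(1))
E
python3 plan.py
```

```text
a [ 0.72   0.111 -0.685] close [-0.178  0.984 -0.028]
over [ 0.85 -0.05  0.36] err 0.0 [ 0.18  0.2  -0.19  0.05 -0.36 -1.59] clr mm 188.4
up [ 0.4604 -0.1557  0.3322] err 0.0 [-0.08 -0.4  -0.63 -0.32 -0.57 -1.1 ] clr mm 249.0
back [ 0.5029 -0.1391  0.1911] err 0.0 [-0.17 -0.13 -0.66 -0.75 -0.34 -0.59] clr mm 119.8
mid [ 0.5533 -0.1313  0.1431] err 0.0 [-0.23  0.04 -0.57 -1.   -0.33 -0.28] clr mm 49.8
final [ 0.6102 -0.1225  0.089 ] err 0.0 [-0.29  0.22 -0.47 -1.25 -0.34  0.02] clr mm 28.2
f+3 [ 0.6083 -0.0926  0.089 ] err 0.0 [-0.22  0.21 -0.5  -1.27 -0.28 -0.01] clr mm 25.2
f+6 [ 0.6064 -0.0626  0.089 ] err 0.0 [-0.14  0.19 -0.52 -1.28 -0.22 -0.06] clr mm 22.2
```

>>> drive_tool:
  rows:
    - [[-0.15, 0, 0], 0.04, 1]
    - [[-0.3, 0, 0], 0.078, 1]
    - [[-0.45, 0, 0], 0.078, 1]
    - [[-0.6, 0, 0], 0.078, 1]
    - [[-0.75, 0, 0], 0.078, 1]
    - [[-0.9, -0.05, 0], 0.078, 1]
    - [[-1, -0.08, 0], 0.078, 1]

```text
t: 27.15
eef_pos: [0.9618, 0.0233, 0.3631]
ee_rot: [-1.611, -0.818, 0.21]
force: [0.7, -0.7, 1.3]
width: 0.0876
```

>>> drive_tool:
  rows:
    - [[-0.15, -0.05, 0], 0, 1]
    - [[-0.3, -0.1, 0], 0, 1]
    - [[-0.45, -0.15, 0], 0, 1]
    - [[-0.6, -0.2, 0], 0, 1]
    - [[-0.75, -0.25, 0], 0, 1]
    - [[-0.9, -0.35, 0], 0, 1]
    - [[-1, -0.4, 0], 0, 1]
    - [[-1, -0.4, 0], 0, 1]

```text
t: 27.95
eef_pos: [0.6615, -0.0982, 0.3642]
ee_rot: [-1.611, -0.821, 0.207]
force: [1.0, 0.5, 1.3]
width: 0.0881
```

>>> drive_tool:
  rows:
    - [[-0.15, -0.05, 0], 0, 1]
    - [[-0.3, -0.1, 0], 0, 1]
    - [[-0.45, -0.15, 0], 0, 1]
    - [[-0.6, -0.18, -0.05], 0, 1]
    - [[-0.66, -0.17, -0.15], 0, 1]
    - [[-0.62, -0.15, -0.3], 0, 1]
    - [[-0.57, -0.13, -0.45], 0, 1]
    - [[-0.54, -0.13, -0.56], 0, 1]
    - [[-0.54, -0.13, -0.56], 0, 1]
    - [[-0.54, -0.13, -0.56], 0, 1]

```text
t: 28.95
eef_pos: [0.5034, -0.1364, 0.1919]
ee_rot: [-1.61, -0.815, 0.207]
force: [-0.8, -0.4, -0.2]
width: 0.0876
```

```bash
python3 - <<'E'
from h import *
til(); s,f=wrist(); cv2.imwrite("pics/w5.png",f["img"]); a=f["img"]
m=cv2.inRange(cv2.cvtColor(a,cv2.COLOR_BGR2HSV),(3,140,60),(18,255,255)); n,l,st,c=cv2.connectedComponentsWithStats(m)
for i in range(1,n):
    if st[i,4]>80: print(st[i],c[i],at_z(f,*c[i],.102))
R=Ro.from_euler("xyz",s["ee_rot"]).as_matrix(); jaw=np.array([.6045,-.1241,.102])
print("pred jaw px",proj(f,jaw),"jaw in tool frame from grasp",(R.T@(jaw-s["eef_pos"])+[0,.019,0]).round(4)); t=jaw+np.array([.998,.063,0])*-.008+.019*R[:,1]; print("TCP target",t,"delta/0.3",((t-s["eef_pos"])/.3).round(3))
E
```

```text
{'t': 28.95, 'q': [-0.1415, -0.1362, -0.666, -0.723, -0.3249, -0.6324], 'eef_pos': [0.5034, -0.1364, 0.1919], 'ee_rot': [-1.6102, -0.8148, 0.2069], 'force': [-0.826, -0.3584, -0.2361], 'width': 0.0876}
approach [ 0.72   0.111 -0.685] close [-0.177  0.984 -0.027]
[300 154  18  58 883] [309.00906002 183.05209513] [ 0.59199804 -0.12544729  0.102     ]
pred jaw px [308.16866031 189.61986137] jaw in tool frame from grasp [ 0.0042  0.1547 -0.0034]
TCP target [ 0.61018871 -0.12249921  0.08897591] delta/0.3 [ 0.356  0.046 -0.343]
```

View pics/w5.png

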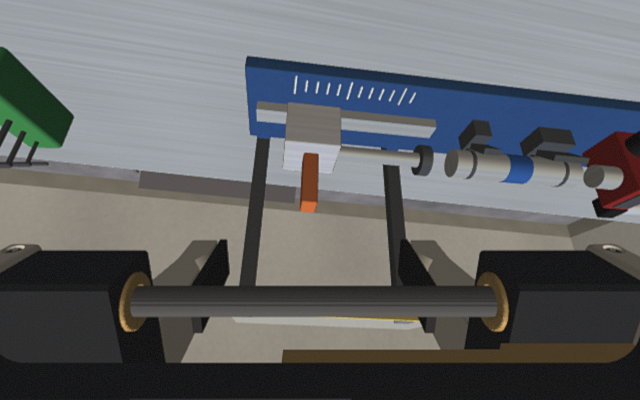

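>>> drive_tool:
  rows:
    - [[0.09, 0.012, -0.086], 0, 1]
    - [[0.18, 0.024, -0.172], 0, 1]
    - [[0.27, 0.035, -0.26], 0, 1]
    - [[0.33, 0.043, -0.318], 0, 1]
    - [[0.356, 0.046, -0.343], 0, 1]
    - [[0.356, 0.046, -0.343], 0, 1]
    - [[0.356, 0.046, -0.343], 0, 1]

```text
t: 29.7
eef_pos: [0.6089, -0.122, 0.0903]
ee_rot: [-1.613, -0.816, 0.211]
force: [-0.5, 0.8, 1.1]
width: 0.0875
```

```bash
python3 - <<'E'
from h import *
til(); s,f=wrist(); g=grab_frame("side")
b=cv2.resize(g["img"][165:275,300:420],(436,400),interpolation=3)
cv2.imwrite("pics/v6.png",np.hstack([f["img"][:,150:500],b]))
E
```

```text
{'t': 29.7, 'q': [-0.2926, 0.2187, -0.4772, -1.2524, -0.3374, 0.0195], 'eef_pos': [0.6089, -0.122, 0.0903], 'ee_rot': [-1.6127, -0.8161, 0.2108], 'force': [-0.4872, 0.8032, 1.0773], 'width': 0.0875}
approach [ 0.72   0.111 -0.684] close [-0.179  0.983 -0.029]
```

View pics/v6.png

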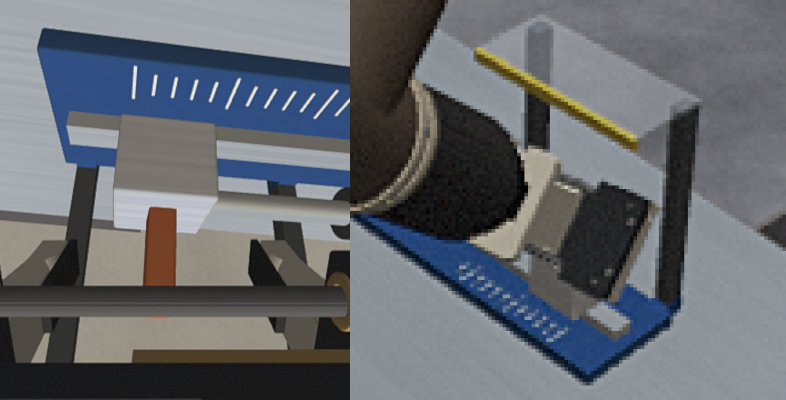

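>>> drive_tool:
  rows:
    - [[0, 0, 0], 0, 0.4]
    - [[0, 0, 0], 0, 0.3]
    - [[0, 0, 0], 0, 0.2]
    - [[0, 0, 0], 0, 0.1]
    - [[0, 0, 0], 0, 0]
    - [[0, 0, 0], 0, 0]
    - [[0, 0, 0], 0, 0]
    - [[0, 0, 0], 0, 0]
    - [[0, 0, 0], 0, 0]
  newtons: 30

```text
t: 30.7
eef_pos: [0.6088, -0.122, 0.0891]
ee_rot: [-1.611, -0.815, 0.209]
force: [-0.1, 0.0, 0.1]
width: 0.021
```

>>> drive_tool:
  rows:
    - [[0, 0, 0], 0, 0]
    - [[0, 0, 0], 0, 0]
    - [[0, 0, 0], 0, 0]

```text
t: 31.0
eef_pos: [0.6091, -0.1227, 0.0892]
ee_rot: [-1.613, -0.815, 0.209]
force: [2.6, -4.0, -3.3]
width: 0.0147
```

>>> drive_tool:
  rows:
    - [[-0.001, 0.02, 0], 0, 0]
    - [[-0.0025, 0.04, 0], 0, 0]
    - [[-0.004, 0.06, 0], 0, 0]
    - [[-0.0045, 0.07, 0], 0, 0]
    - [[-0.0045, 0.07, 0], 0, 0]

```text
t: 31.5
eef_pos: [0.6079, -0.1009, 0.0892]
ee_rot: [-1.612, -0.816, 0.209]
force: [4.3, -1.8, -3.8]
width: 0.015
```

```bash
python3 - <<'E'
from h import *
show()
a=cv2.imread("pics/w3.png"); T=np.load("w3T.npy"); f=dict(fx=340.728,fy=340.728,cx=313.312,cy=196.988,T=T)
print([(v,a[v,316].tolist()) for v in list(range(16,50,2))+list(range(150,192,2))])
o=np.array([.5953,.0221,0]);ey=np.array([-.063,.998,0])
for v in(26,43,160,177): p=at_z(f,316,v,.06); print(v,((p-o)@ey).round(4))
E
```

```text
{'t': 31.5, 'q': [-0.2438, 0.2086, -0.4939, -1.2663, -0.2995, -0.0], 'eef_pos': [0.6079, -0.1009, 0.0892], 'ee_rot': [-1.6117, -0.8156, 0.2089], 'force': [4.2743, -1.7841, -3.8165], 'width': 0.015}
[(16, [68, 64, 60]), (18, [55, 51, 49]), (20, [23, 23, 25]), (22, [29, 27, 27]), (24, [126, 122, 118]), (26, [134, 130, 126]), (28, [134, 129, 125]), (30, [133, 129, 124]), (32, [132, 128, 125]), (34, [134, 130, 127]), (36, [101, 103, 100]), (38, [97, 58, 38]), (40, [102, 62, 37]), (42, [105, 64, 40]), (44, [129, 118, 111]), (46, [134, 130, 126]), (48, [135, 131, 126]), (150, [138, 133, 129]), (152, [136, 132, 127]), (154, [135, 130, 126]), (156, [137, 133, 129]), (158, [137, 134, 129]), (160, [111, 81, 65]), (162, [102, 60, 36]), (164, [106, 65, 41]), (166, [104, 63, 39]), (168, [107, 64, 41]), (170, [105, 63, 38]), (172, [105, 63, 38]), (174, [93, 66, 54]), (176, [60, 67, 68]), (178, [72, 74, 77]), (180, [140, 137, 132]), (182, [139, 135, 131]), (184, [139, 135, 131]), (186, [138, 134, 130]), (188, [138, 134, 130]), (190, [136, 132, 128])]
26 -0.0258
43 -0.0082
160 0.1274
177 0.1495
```

>>> drive_tool:
  rows:
    - [[-0.0006, 0.01, 0], 0, 0]
    - [[-0.0012, 0.02, 0], 0, 0]
    - [[-0.0018, 0.03, 0], 0, 0]
    - [[-0.0024, 0.04, 0], 0, 0]
    - [[-0.003, 0.05, 0], 0, 0]

```text
t: 32.0
eef_pos: [0.6072, -0.0877, 0.0892]
ee_rot: [-1.615, -0.815, 0.209]
force: [4.9, -7.2, -5.2]
width: 0.0149
```

>>> drive_tool:
  rows:
    - [[-0.0003, 0.004, 0], 0, 0]
    - [[-0.0005, 0.008, 0], 0, 0]
    - [[-0.0008, 0.012, 0], 0, 0]
    - [[-0.001, 0.016, 0], 0, 0]
    - [[-0.0012, 0.02, 0], 0, 0]

```text
t: 32.5
eef_pos: [0.6069, -0.0817, 0.0893]
ee_rot: [-1.615, -0.815, 0.209]
force: [6.4, -7.3, -4.9]
width: 0.0152
```

>>> drive_tool:
  rows:
    - [[0, 0, 0], 0, 0]
    - [[0, 0, 0], 0, 0]

```text
t: 32.7
eef_pos: [0.6069, -0.0815, 0.0892]
ee_rot: [-1.615, -0.815, 0.209]
force: [6.0, -5.9, -5.9]
width: 0.015
```

>>> drive_tool:
  rows:
    - [[-0.0003, 0.005, 0], 0, 0]
    - [[-0.0006, 0.01, 0], 0, 0]

```text
t: 32.9
eef_pos: [0.6067, -0.0788, 0.0892]
ee_rot: [-1.615, -0.815, 0.209]
force: [4.9, -7.9, -6.3]
width: 0.0147
```

>>> drive_tool:
  rows:
    - [[-0.0002, 0.003, 0], 0, 0]
    - [[-0.0004, 0.006, 0], 0, 0]

```text
t: 33.1
eef_pos: [0.6066, -0.077, 0.0893]
ee_rot: [-1.615, -0.815, 0.209]
force: [6.3, -7.6, -6.4]
width: 0.0149
```

>>> drive_tool:
  rows:
    - [[0, 0, 0], 0, 0]
    - [[0, 0, 0], 0, 0]

```text
t: 33.3
eef_pos: [0.6066, -0.0769, 0.0893]
ee_rot: [-1.615, -0.815, 0.209]
force: [5.4, -7.4, -6.1]
width: 0.0153
```

Not touching the anvil yet; continue in small steps.

>>> drive_tool:
  rows:
    - [[-0.0002, 0.003, 0], 0, 0]
    - [[-0.0004, 0.006, 0], 0, 0]

```text
t: 33.5
eef_pos: [0.6065, -0.0753, 0.0893]
ee_rot: [-1.615, -0.815, 0.209]
force: [6.1, -7.4, -5.2]
width: 0.0148
```

>>> drive_tool:
  rows:
    - [[-0.0002, 0.003, 0], 0, 0]
    - [[-0.0003, 0.005, 0], 0, 0]

```text
t: 33.7
eef_pos: [0.6065, -0.0742, 0.0892]
ee_rot: [-1.616, -0.815, 0.209]
force: [6.1, -10.6, -7.2]
width: 0.0147
```

>>> drive_tool:
  rows:
    - [[-0.0002, 0.003, 0], 0, 0]
    - [[-0.0003, 0.005, 0], 0, 0]

```text
t: 33.9
eef_pos: [0.6064, -0.0733, 0.0893]
ee_rot: [-1.618, -0.815, 0.21]
force: [6.2, -11.2, -6.2]
width: 0.0152
```

>>> drive_tool:
  rows:
    - [[-0.0002, 0.003, 0], 0, 0]
    - [[-0.0004, 0.006, 0], 0, 0]

```text
t: 34.1
eef_pos: [0.6064, -0.0722, 0.0893]
ee_rot: [-1.619, -0.815, 0.21]
force: [6.3, -13.6, -7.5]
width: 0.015
```

>>> drive_tool:
  rows:
    - [[-0.0001, 0.002, 0], 0, 0]
    - [[-0.0002, 0.004, 0], 0, 0]

```text
t: 34.3
eef_pos: [0.6063, -0.0716, 0.0892]
ee_rot: [-1.62, -0.815, 0.21]
force: [5.7, -14.8, -7.5]
width: 0.0151
```

>>> drive_tool:
  rows:
    - [[0, 0, 0], 0, 0]
    - [[0, 0, 0], 0, 0]

```text
t: 34.5
eef_pos: [0.6063, -0.0715, 0.0893]
ee_rot: [-1.62, -0.815, 0.21]
force: [6.6, -14.3, -7.2]
width: 0.0152
```

>>> drive_tool:
  rows:
    - [[-0.0002, 0.003, 0], 0, 0]
    - [[-0.0003, 0.005, 0], 0, 0]

```text
t: 34.7
eef_pos: [0.6063, -0.0706, 0.0893]
ee_rot: [-1.621, -0.815, 0.21]
force: [6.6, -17.6, -6.9]
width: 0.0149
```

>>> drive_tool:
  rows:
    - [[-0.0001, 0.002, 0], 0, 0]
    - [[-0.0001, 0.002, 0], 0, 0]
    - [[-0.0001, 0.002, 0], 0, 0]

```text
t: 35.0
eef_pos: [0.6063, -0.0703, 0.0893]
ee_rot: [-1.621, -0.815, 0.21]
force: [6.3, -16.9, -7.0]
width: 0.0148
```

```bash
python3 -c "
from h import *
show()"
```

```text
{'t': 35.0, 'q': [-0.1543, 0.1911, -0.5189, -1.2729, -0.2233, -0.0523], 'eef_pos': [0.6063, -0.0703, 0.0893], 'ee_rot': [-1.6214, -0.815, 0.2101], 'force': [6.3349, -16.9289, -6.9664], 'width': 0.0148}
```

>>> drive_tool:
  rows:
    - [[-0.0001, 0.002, 0], 0, 0]
    - [[-0.0001, 0.002, 0], 0, 0]
    - [[-0.0001, 0.002, 0], 0, 0]

```text
t: 35.3
eef_pos: [0.6063, -0.0699, 0.0893]
ee_rot: [-1.622, -0.815, 0.21]
force: [6.5, -18.0, -8.4]
width: 0.0151
```

>>> drive_tool:
  rows:
    - [[0, 0, 0], 0, 0.3]
    - [[0, 0, 0], 0, 0.6]
    - [[0, 0, 0], 0, 0.6]
    - [[0, 0, 0], 0, 0.6]
    - [[0, 0, 0], 0, 0.6]

```text
t: 35.8
eef_pos: [0.6051, -0.0639, 0.0891]
ee_rot: [-1.611, -0.815, 0.21]
force: [-0.3, 0.3, -0.2]
width: 0.0488
```

```bash
python3 - <<'E'
from h import *
til(); s,f=wrist(); cv2.imwrite("pics/w7.png",f["img"][:,100:])
E
```

```text
{'t': 35.8, 'q': [-0.1492, 0.1896, -0.5208, -1.2759, -0.23, -0.0531], 'eef_pos': [0.6051, -0.0639, 0.0891], 'ee_rot': [-1.6105, -0.8152, 0.2095], 'force': [-0.2995, 0.3319, -0.2329], 'width': 0.0488}
approach [ 0.72   0.112 -0.685] close [-0.18   0.983 -0.027]
```

View pics/w7.png

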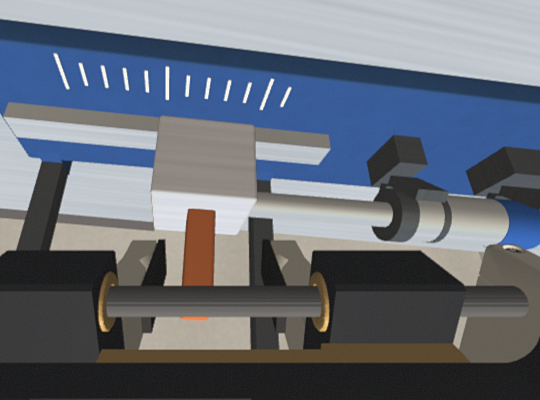

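>>> drive_tool:
  rows:
    - [[0, 0, 0], 0, 1]
    - [[0, 0, 0], 0, 1]
    - [[0, 0, 0], 0, 1]
    - [[-0.05, -0.006, 0.048], 0, 1]
    - [[-0.13, -0.018, 0.125], 0, 1]
    - [[-0.22, -0.03, 0.21], 0, 1]
    - [[-0.3, -0.04, 0.29], 0, 1]
    - [[-0.38, -0.05, 0.36], 0, 1]
    - [[-0.42, -0.05, 0.4], 0, 1]
    - [[-0.42, -0.05, 0.4], 0, 1]
    - [[-0.42, -0.05, 0.4], 0, 1]

```text
t: 36.95
eef_pos: [0.4837, -0.0976, 0.2127]
ee_rot: [-1.577, -0.818, 0.209]
force: [-19.2, -9.1, -20.9]
width: 0.0877
```

```bash
python3 - <<'E'
from h import *
til(); s,f=wrist(); g=grab_frame("side")
b=cv2.resize(g["img"][165:275,262:402],(382,300),interpolation=3)
cv2.imwrite("pics/v8.png",np.hstack([cv2.resize(f["img"],(416,260))[:, :],b[:260]]))
a=f["img"]; m=cv2.inRange(cv2.cvtColor(a,cv2.COLOR_BGR2HSV),(3,140,60),(18,255,255)); n,l,st,c=cv2.connectedComponentsWithStats(m)
o=np.array([.5953,.0221,0]);ey=np.array([-.063,.998,0])
for i in range(1,n):
    if st[i,4]>80:
        print(st[i],c[i])
        for y in(-.1,-.095,-.09,-.085): print(y,proj(f,o+y*ey+[0,0,.102]))
        for y in(.01,.02,.03,.085,.09,.145,.15,.16): print(y,proj(f,o+y*ey+[0,0,.06]))
cv2.imwrite("pics/w8.png",a)
E
```

```text
{'t': 36.95, 'q': [0.2006, -0.2885, -1.0174, 0.0314, -0.0239, -1.5967], 'eef_pos': [0.4837, -0.0976, 0.2127], 'ee_rot': [-1.5774, -0.8179, 0.2086], 'force': [-19.1892, -9.0708, -20.9113], 'width': 0.0877}
approach [ 0.715  0.145 -0.684] close [-0.202  0.979 -0.005]
[307 146  16  54 782] [314.90792839 173.09462916]
-0.1 [308.04662014 178.50716595]
-0.095 [313.14873089 178.87301402]
-0.09 [318.2315724  179.23748038]
-0.085 [323.29525363 179.60057285]
0.01 [411.01757971 151.18646299]
0.02 [419.95373221 151.94679488]
0.03 [428.82852255 152.70190578]
0.085 [476.57074123 156.76404899]
0.09 [480.82333858 157.12588093]
0.145 [526.67486473 161.02715471]
0.15 [530.76071487 161.37479897]
0.16 [538.89212863 162.06665972]
```

View pics/w8.png

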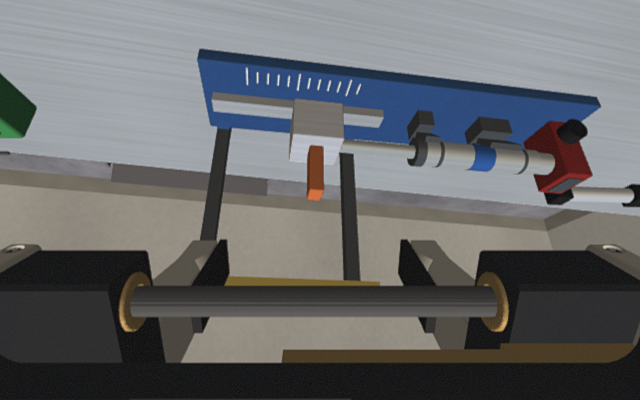

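>>> drive_tool:
  rows:
    - [[0, 0, 0], 0, 1]
    - [[0, 0, 0], 0, 1]

```text
t: 37.25
eef_pos: [0.4825, -0.0986, 0.2088]
ee_rot: [-1.578, -0.812, 0.208]
force: [0.5, 0.0, -0.1]
width: 0.0877
```

```bash
python3 - <<'E'
from h import *
til(); g=grab_frame("side"); cv2.imwrite("pics/s9.png",cv2.resize(g["img"][140:330,170:480],(775,475),interpolation=3))
E
```

```text
{'t': 37.25, 'q': [0.1988, -0.2823, -1.0167, 0.0217, -0.0246, -1.5861], 'eef_pos': [0.4825, -0.0986, 0.2088], 'ee_rot': [-1.578, -0.8118, 0.2081], 'force': [0.5012, 0.0194, -0.0595], 'width': 0.0877}
approach [ 0.711  0.143 -0.688] close [-0.201  0.979 -0.005]
```

View pics/s9.png

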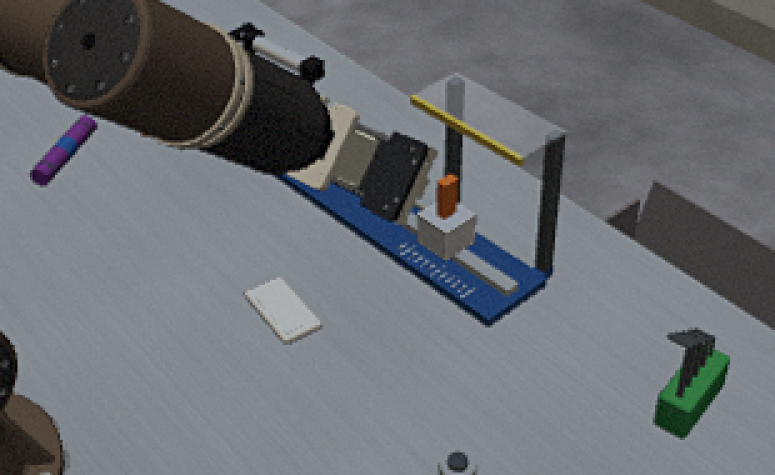

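```bash
python3 -c "
from station import job_done; print(job_done())"
```

```text
the job is handed in; nothing more can be done
None
```

The job is handed in. The sleeve lies in the V cradle with the jaw shut on it, pressed against the sprung anvil, and the hand is off it. I used about 37 s of the 72 s.

**What I did:**
- I took the steel sleeve (not the purple look-alike) from its rest, laid it in the cradle and let go.
- `drive_tool` has no tilt command. I tilted the tool about 47° by repeatedly driving at the edge of the arm's reach, where it gives up some orientation.
- I then gripped the orange paddle from under the guard and slid it until the anvil pressed back.

**Last checks:**
- **Force:** while pushing, the wrist read about 7.4 N of friction, then rose to 18 N as the plunger gave about 4.9 mm. By the plunger's spring figures that is about 12 N on the sleeve. The rise in wrist force alone gives about 10.6 N, so the two disagree by a newton or so.
- **Jaw after letting go:** the camera put it at gauge y about −94 mm, where it was left.
- **Hand and bystanders:** wrist force settled to about 0 N. The last picture showed the hex key holder, reflector, pump and purple piece undisturbed. I did not check the ratchet separately afterwards.

**Points to note:**
- Joint 3 read 1.2516 rad at most during the tilting, against a stated limit of 1.25. It seems to be where the controller stops it, but I could not confirm that.
- The paddle was gripped with the tool turned about 7° from square.
- The hand sprang 6 mm along the track when the fingers opened, without moving the jaw.
- A wrist force of about 30 N showed briefly while backing out, gone 0.3 s later. I took it for arm motion, but did not check for contact at that moment.

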